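Open the bonding press and take out the glued power bank

ROBOT

A 6-joint arm with a two-finger parallel gripper is mounted at the origin on the work surface. World frame = base frame: x ahead of the robot, y to its left, z up, the work surface at z = 0. Lengths are in mm, angles in rad, forces in N, time in s.
With the tool pointing down it reaches from about 400 to 925 mm from the base axis. Payload 12.5 kg.
Tool frame: the origin (TCP) lies at the centre of the arm's flange, where the gripper is bolted on; the fingertips stand 190 mm ahead of it and the grasp point (between the pads) lies 171 mm ahead of it; z points along the fingers, y is the direction in which the jaws open and shut (so a half turn about z gives the same grasp; the last joint's range is limited). The gripper opens to 95 mm and grips with 3 to 60 N. Pads are 20 mm wide; open, the fingers measure 119 mm over their backs; the gripper's body (75 mm by 180 mm) begins 59 mm behind the grasp point.
Start: joints at [1.029, 0.491, 1.559, -0, 1.092, -0.106], TCP at [263.812, 566.593, 404.761] pointing down, gripper open.
Joint ranges: [-3.1, 3.1], [-0.84, 2.19], [0.05, 2.79], [-1.13, 4.28], [0.06, 2.93], [-2.69, 2.69]. Speed limits (rad/s): [2.22, 2.22, 2.79, 3.14, 3.14, 3.14].

INTERFACE

Orientations are given as [roll, pitch, yaw] about the fixed x, y, z axes, in that order (R = Rz(yaw) Ry(pitch) Rx(roll)).
In Python, from cell import env gives the robot as it stands.
- The arm moves only by the shell command python3 -m pendant 'ROWS'. ROWS is JSON, a list of rows, each an object of numbers: "x", "y", "z": the shift along the tool's x, y, z in units of 150 mm (1.0 is 150 mm); "rx", "ry", "rz": the turn, a rotation vector about the tool's x, y, z in units of 45 degrees (1.0 is 45 degrees); "jaw": the opening, from 0 (shut) to 1 (fully open). In form: [{"x": .., "y": .., "z": .., "rx": .., "ry": .., "rz": .., "jaw": ..}, ...]. A call has 1 to 10 rows; each row is the pose to reach, as a shift and turn from the pose commanded when the call began, along the tool's axes at that moment; what a row does not reach only later rows make up. A row lasts 1/8 s, in which the tool goes at most 62.5 mm and 10.7 degrees, less where a joint would pass 70% of its speed; a pose out of reach is approached as far as the arm can. A call with a number of a shift or a turn outside -1 to 1 is refused whole. A call with a gripper value outside its range is refused whole. The fingers move at their own pace and stop on an object; the grip force is fixed at half the most. Time passes only in rows, so rows that repeat a pose let the fingers close. It gives the time, the measured TCP pose, the force and the opening at its end, in the units of the state.
- env.state(): the state, without advancing time (a new reading comes with each control period).
- env.read_camera(name): name is "scene" or "top" or "wrist"; returns a dict with "img" (420x560x3 uint8, red, green, blue), "fx", "fy", "cx", "cy" (pixels), "rvec" (rotation vector, rad) and "tvec" (3), from world to camera coordinates, as OpenCV has them. Camera axes: x right, y down, z forward; pixel columns grow to the right and rows downward; lengths in mm; the calibration is good to about 2 mm. A picture is of the moment at which its call begins. There is no depth.
- env.job_done(): hands the job in, once; it reports no verdict.
The state is a dict: "t": time; "joints": joint angles; "qvel": joint speeds; "tau": joint torques, N m; "eef_pos": TCP position; "tcp_rot": TCP orientation; "ft_force": force on the tool from outside, world axes, zero at the start; "moment": the same for the moment, N m; "opening": opening from 0.0 (shut) to 1.0 (fully open).
Only numpy, scipy, OpenCV 4.12 (cv2) and the standard library are available. Lean on these libraries where they do the work, as an engineer would, in place of code of your own. Each camera call takes 0.05 s, during which the arm holds its last target.

TASK

The glue on the power bank in the little screw press has set. Wind its handwheel up, counter-clockwise, as far as it goes; the press is not bolted down, so let your hand rise with the wheel without leaning on it, and ease up at the stop so that you neither drag nor tip the press. Then draw the power bank out without knocking it against the platen, lay it gently flat in the empty tray, and let go, leaving the press fully open and the other things on the bench where they are.

Things in the scene. Friction and masses are not known exactly. Their poses are not given: they have to be found in the camera images.
- press: Grey iron bonding press, 6 kg, standing on four feet, not bolted down: a sideways push of some 20 N on the wheel tips or slides it. Origin: middle of its underside; x away from its open near side, z up. Base plate 150 (x) x 180 (y) mm, top 16 mm up; two 18 mm columns at y = +-66 mm; crosshead 50 x 170 mm, 100 to 130 mm up. Two strips 6 mm high, 63 mm apart, guide the power bank along x; a stop 10 mm high at x = 29 mm.
- hub (a point): Top of the hub of the bright spoked handwheel on top of the press's screw, on its vertical axis. Turning counter-clockwise seen from above raises wheel, screw and platen together by 10 mm a turn, 1.4 to 2.2 turns from the start to a hard stop; it takes 3 to 7 N at the handle and stays where it is left.
- handle_mid (a point): Middle of the black upright handle, a 20 mm cylinder 34 mm tall (17 mm above and below this point), that spins freely on its pin on the handwheel's rim, 42 mm from the axis. The top of the rim lies 20 mm below this point; the hub's top stands 13 mm below this point. It goes round and rises with the wheel.
- wheel: The handwheel with screw and handle. Origin on the axis at the underside of the platen's pad; its x axis points to the handle. The rim's middle plane lies 112 mm above this origin.
- platen: Pressing plate at the lower end of the screw, 84 (x) x 60 (y) mm and 13 mm thick with its rubber pad; origin: middle of its underside. It does not turn, only rises with the screw. At the start it is 1 to 9 mm above the power bank, fully open more than 20 mm.
- powerbank_mid (a point): Centre (half-way up) of the off-white power bank, a rounded box 136 (x) x 58 (y) x 23 (z) mm, 0.2 to 0.35 kg, loose, lying on the press's base plate under the platen with its length along x. Its near (-x) end stands 109 to 119 mm out from the press's axis towards the robot, beyond the base plate's near edge, which lies 75 mm from the axis.
- powerbank: The same power bank; origin: middle of its underside; z is up, x along its length.
- tray_in (a point): Middle of the inner floor of the empty grey tray, which is fixed to the bench; floor 4 mm above the bench. x along its length. 232 (x) x 152 (y) mm inside, walls 4 mm thick and 16 mm high above the bench.
- tray: The same tray; origin: middle of its underside.
- opened_bank: Bystander: opened cream power bank shell with cell and green board, 130 x 66 x 18 mm; origin: middle of its underside. Leave it alone.
- multimeter: Bystander: dark multimeter lying flat, 150 x 75 x 43 mm; origin: middle of its underside. Leave it alone.
- screwdriver: Bystander: screwdriver 150 mm long lying along its x; origin: under its middle. Leave it alone.
- solder_reel: Bystander: white solder reel standing on its flange, 54 mm across, 40 mm high; origin: middle of its underside. Leave it alone.
- flux_jar: Bystander: small amber jar, 48 mm across, 42 mm high; origin: middle of its underside. Leave it alone.
- tweezers: Bystander: steel tweezers 125 mm long lying along their x, 8 mm high; origin: middle of their underside. Leave it alone.
Things that resemble listed ones, but are neither listed nor needed, are in the scene too. What is shaped like the powerbank but purple or red is not meant.

How it is judged (in metres and radians):
On the way, in this order (a step that is already met when the one before it is completed fails the run):
1. the handwheel is wound up to its stop (z of hub in the frame of press above 0.1874 m), for 0.2 s.
2. the power bank lies flat in the tray (x of powerbank_mid in the frame of tray_in between -0.09 and 0.09 m and y of powerbank_mid in the frame of tray_in between -0.05 and 0.05 m and z of powerbank_mid in the frame of tray_in below 0.0145 m and angle between powerbank_mid's own z axis and vertical below 0.06 rad), for 0.2 s.
At the end, for the whole second after the job is handed in: The handwheel is within 0.6 mm of its highest position (about 20 degrees short of the stop); the power bank lies flat (within 0.06 rad) on the floor of the tray, inside its walls (centre within 90 mm of the tray's centre along it and 50 mm across it), at rest and released (all of step 2 and z of hub in the frame of press above 0.1874 m and linear speed of powerbank below 0.02 m/s); the robot touches nothing.
It fails at once if the press is dragged, lifted or tipped: its base moves more than 6 mm or tilts more than 0.05 rad (distance of press from where it was at the start of the episode above 0.006 m or angle between press's own z axis and vertical above 0.05 rad).
It fails at once if the press is leaned on: over 100 N between it and the bench (60 N of that is its own weight) (contact force between press and table above 100 N).
It fails at once if the power bank is knocked against the platen (more than 12 N) (contact force between powerbank and platen above 12 N).
It fails at once if the power bank is dropped or banged into the tray: faster than 0.4 m/s (a fall of 8 mm) within 30 mm of its floor (horizontal distance between powerbank_mid and tray_in below 0.1 m and z of powerbank_mid in the frame of tray_in below 0.03 m and linear speed of powerbank above 0.4 m/s).
It fails at once if one of the bystanders (opened power bank, multimeter, screwdriver, solder reel, flux jar, tweezers) is moved by more than 25 mm (distance of any of opened_bank, multimeter, screwdriver, solder_reel, flux_jar, tweezers from where it was at the start of the episode above 0.025 m).
It also fails if it takes over 72 s, if anything falls off the work surface, if the arm or the gripper's body presses on something with over 40 N, if the wrist force passes 120 N, or if a joint passes its speed limit or range.

## Working session

There is one attempt and no reset: what is moved stays moved. The work goes in short steps, Python scripts to look and compute and a shell command to move; the robot and the scene stay as the last step left them, time stands still between calls to the robot, and variables do not carry over. Pictures are saved under pics/ and viewed, and the job is handed in when it is done.

```bash
ls; mkdir -p pics; python3 - <<'E'
from cell import env
import cv2
for n in ["scene","top","wrist"]:
    r=env.read_camera(n); cv2.imwrite(f"pics/{n}0.png",r["img"][:,:,::-1])
    print(n,{k:r[k] for k in r if k!="img"})
print(env.state())
E
```

```text
pics
scene {'fx': 443.35052990090264, 'fy': 443.35052990090264, 'cx': 282.3063882662035, 'cy': 207.73184302860602, 'rvec': array([ 2.49487226,  0.72916875, -0.19576499]), 'tvec': array([-387.56719459, -166.90139566, 1530.665553  ])}
top {'fx': 407.58840512340345, 'fy': 407.58840512340345, 'cx': 278.2568569084357, 'cy': 209.52802052657552, 'rvec': array([ 2.10981774, -2.15522399,  0.17133817]), 'tvec': array([  14.83921723,  477.11323201, 1081.25320396])}
wrist {'fx': 373.8736237628617, 'fy': 373.8736237628617, 'cx': 279.6150864740646, 'cy': 211.19594013818326, 'rvec': array([-2.44133336, -1.55526911, -0.21871759]), 'tvec': array([-624.46401156,  -32.53593481,  391.57041316])}
{'t': 0.15, 'joints': array([ 1.02937925e+00,  4.91408496e-01,  1.55930549e+00, -2.01415908e-05,
        1.09171631e+00, -1.05593912e-01]), 'qvel': array([ 0.00054059, -0.00132406, -0.0033938 ,  0.00067456, -0.0003583 ,
        0.00096278]), 'tau': array([ 1.23110000e-03, -6.12905288e+01, -2.58275324e+01,  6.91998890e-02,
        4.73678566e-02, -3.98326620e-05]), 'eef_pos': array([263.81421374, 566.56898876, 404.30511869]), 'tcp_rot': array([-3.14075779e+00, -7.05191854e-05,  2.70577875e+00]), 'ft_force': array([-0.77929245,  0.34746349, -0.58556661]), 'moment': array([-0.03356506, -0.04387669, -0.01774207]), 'opening': 0.9967453943348925}
```

View pics/scene0.png

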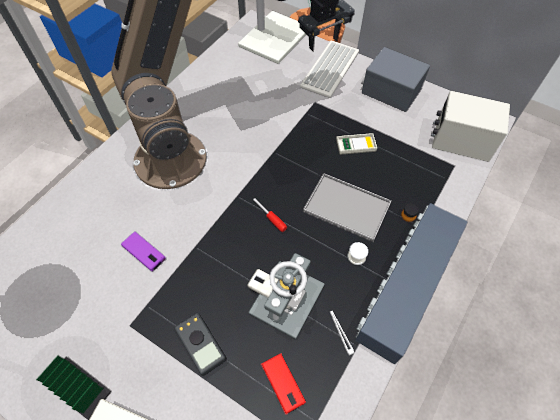

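View pics/top0.png

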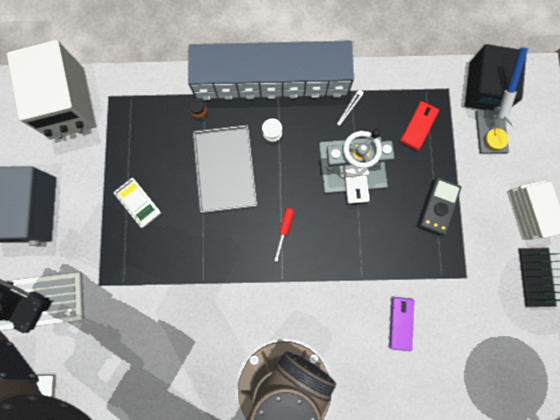

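View pics/wrist0.png

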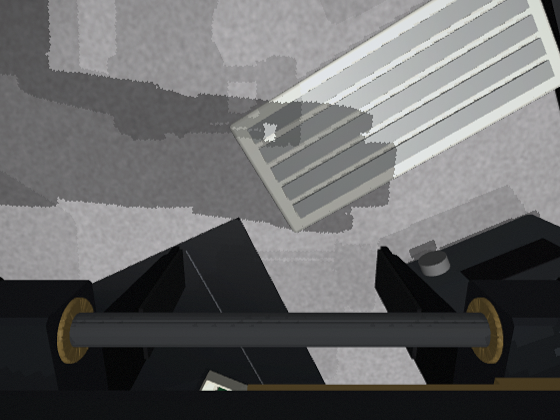

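The top view shows the press at about (357,163), with the off-white bank's near end at (358,192) and the black handle at (376,133). The empty tray is at (225,168). The scene view shows the bank's end at (259,282).

Possible confusions, in top-view pixels:
- **Bank:** the off-white one in the press (358,192) is the one I want. The purple one (402,323), the red one (420,125) and the opened bystander (137,203) are not.
- **Tray:** the grey one (225,168) is the one I want. The white slotted rack (45,300) is not.

```bash
cat > h.py <<'E'
import numpy as np, cv2
from cell import env
def ray(r,u,v):
    R=cv2.Rodrigues(np.array(r["rvec"]))[0]; t=np.array(r["tvec"])
    d=R.T@np.array([(u-r["cx"])/r["fx"],(v-r["cy"])/r["fy"],1]); return -R.T@t, d/np.linalg.norm(d)
def onz(r,u,v,z):
    o,d=ray(r,u,v); return o+d*(z-o[2])/d[2]
def tri(*l):
    A=np.zeros((3,3));b=np.zeros(3)
    for r,u,v in l:
        o,d=ray(r,u,v);P=np.eye(3)-np.outer(d,d);A+=P;b+=P@o
    x=np.linalg.solve(A,b); return x,[float(np.linalg.norm((np.eye(3)-np.outer(d,d))@(x-o))) for o,d in [ray(*q) for q in l]]
def proj(r,p):
    return cv2.projectPoints(np.array(p,float).reshape(-1,1,3),np.array(r["rvec"]),np.array(r["tvec"]),np.array([[r["fx"],0,r["cx"]],[0,r["fy"],r["cy"]],[0,0,1]]),None)[0].reshape(-1,2)
def save(name,n,box=None,k=1):
    r=env.read_camera(n); im=r["img"][:,:,::-1].copy()
    if box: u0,v0,u1,v1=box; im=im[v0:v1,u0:u1]
    im=cv2.resize(im,None,fx=k,fy=k,interpolation=cv2.INTER_CUBIC) if k!=1 else im
    cv2.imwrite(f"pics/{name}.png",im); return r
E
python3 - <<'E'
from h import *
a=save("c1","top",(310,110,410,210),6)
b=save("c2","scene",(235,240,335,340),6)
E
```

```text
(no output)
```

View pics/c1.png

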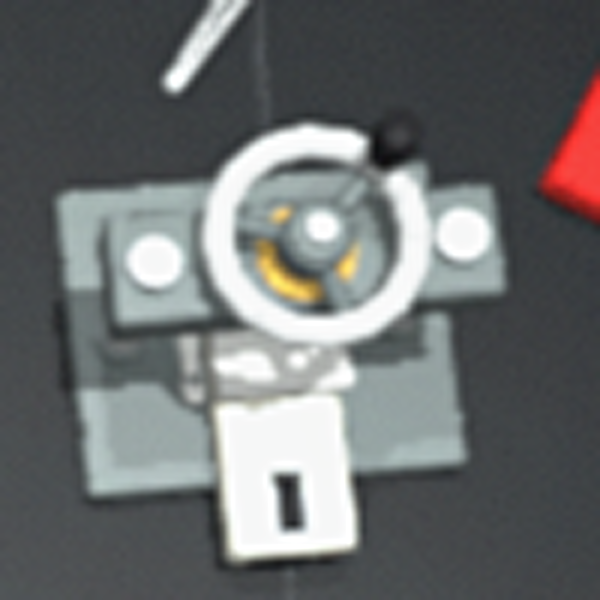

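View pics/c2.png

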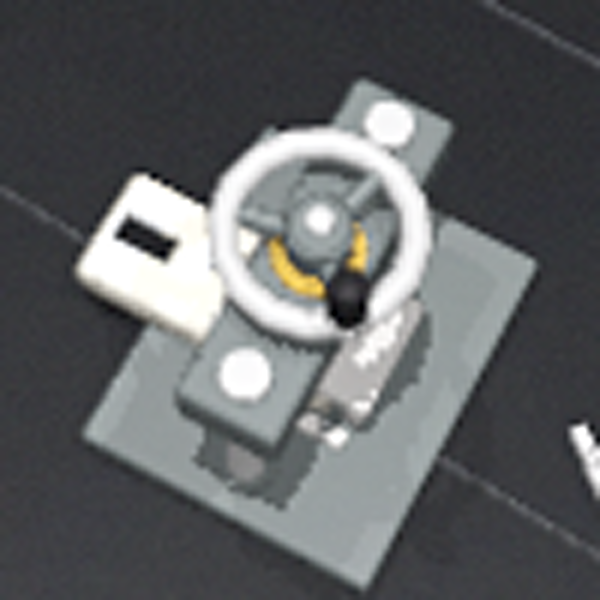

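The close crop confirms an off-white bank with a black port under the bright wheel. In top pixels the handle is at (375.8,132.8), the hub at about (363,148) and the column tops at (336,154) and (387,149).

```bash
python3 - <<'E'
from h import *
np.set_printoptions(precision=1,suppress=True)
a=env.read_camera("top");b=env.read_camera("scene")
T=lambda u,v:(a,310+u/6,110+v/6)
S=lambda u,v:(b,235+u/6,240+v/6)
print("handle",tri(T(395,137),S(347,297)))
print("hub",tri(T(318,227),S(320,217)))
print("colL",tri(T(155,262),S(388,122)));print("colR",tri(T(464,235),S(243,375)))
for n,(u,v),z in [("bankNL",(228,560),35),("bankNR",(355,550),35),("bankTL",(218,400),39),("bankTR",(343,395),39),("baseNL",(90,495),16),("baseNR",(466,460),16),("baseFL",(58,195),16)]: print(n,onz(*T(u,v),z))
for n,(u,v),z in [("baseNear",(82,437),16),("baseFarR",(368,590),16),("baseFarL",(537,263),16),("bankN",(78,275),32),("bankNL",(140,172),39)]: print("S",n,onz(*S(u,v),z))
im=a["img"].astype(int)
# tray
g=cv2.cvtColor(a["img"],cv2.COLOR_RGB2GRAY); m=(g>90).astype(np.uint8)
n,l,s,c=cv2.connectedComponentsWithStats(m)
i=l[168,225]; print(s[i]); p=np.argwhere(l==i)[:,::-1].astype(np.float32)
R=cv2.minAreaRect(p);print(R)
for q in cv2.boxPoints(R): print(onz(a,*q,16))
print("tray c",onz(a,*R[0],10))
E
```

```text
handle (array([ 639.6, -239.6,  184.9]), [0.5441354958149482, 0.5441354958150284])
hub (array([ 607.8, -209.5,  167.5]), [0.8559858839082194, 0.8559858839082003])
colL (array([ 603.1, -145. ,  139.9]), [1.326082174054922, 1.3260821740549142])
colR (array([ 612.2, -277.3,  139.3]), [1.2784731932006002, 1.2784731932006776])
bankNL [ 491.2 -188.5   35. ]
bankNR [ 494.6 -247.2   35. ]
bankTL [ 566.1 -186.8   39. ]
bankTR [ 567.2 -244.9   39. ]
baseNL [ 527.2 -128.3   16. ]
baseNR [ 540.1 -306.2   16. ]
baseFL [ 674.7 -118.8   16. ]
S baseNear [ 542.1 -304.7   16. ]
S baseFarR [ 690.4 -293.5   16. ]
S baseFarL [ 677.2 -116.5   16. ]
S bankN [ 499.6 -245.1   32. ]
S bankNL [ 496.6 -188.1   39. ]
[ 193  125   65   88 4763]
((223.8719482421875, 168.34754943847656), (82.82364654541016, 58.6391487121582), 83.6598129272461)
[720. 256.  16.]
[735.8  86.4  16. ]
[491.8  62.7  16. ]
[477.  226.7  16. ]
tray c [605.7 158.6  10. ]
```

```bash
python3 - <<'E'
from h import *
from scipy.spatial.transform import Rotation as Ro
np.set_printoptions(precision=2,suppress=True)
s=env.state(); w=env.read_camera("wrist")
R=Ro.from_euler("xyz",s["tcp_rot"]).as_matrix()
o,d=ray(w,w["cx"],w["cy"]); print("cam in tool",R.T@(o-s["eef_pos"]),"axis",R.T@d)
print(proj(w,s["eef_pos"]+R@np.array([0,0,171.])))
# target
def plan(P,yaw):
    Rt=Ro.from_euler("xyz",[np.pi,0,yaw]).as_matrix()
    print("shift units",R.T@(np.array(P)-s["eef_pos"])/150,"rot units",Ro.from_matrix(R.T@Rt).as_rotvec()/(np.pi/4))
plan([639.2,-239.3,430],0.072); plan([639.2,-239.3,430],0.072+np.pi)
E
```

```text
cam in tool [77.24  0.25 20.16] axis [-0.28 -0.    0.96]
[[279.43 283.49]]
shift units [-4.54 -3.81 -0.17] rot units [-0.    0.    3.35]
shift units [-4.54 -3.81 -0.17] rot units [-0.   -0.   -0.65]
```

```bash
python3 -m pendant '[{"x":-0.9,"y":-0.76,"z":-0.17},{"x":-0.9,"y":-0.76,"z":-0.17},{"x":-0.9,"y":-0.76,"z":-0.17}]'
python3 -m pendant '[{"x":-0.9,"y":-0.76},{"x":-0.9,"y":-0.76},{"x":-0.9,"y":-0.76}]'
python3 -m pendant '[{"x":-0.9,"y":-0.76},{"x":-0.9,"y":-0.76},{"x":-0.9,"y":-0.76}]'
python3 -m pendant '[{"x":-0.9,"y":-0.76},{"x":-0.9,"y":-0.76},{"x":-0.9,"y":-0.76}]'
```

```text
invalid input
invalid input
invalid input
invalid input
```

```bash
python3 -m pendant '[{"x":-0.9,"y":-0.76,"z":-0.17,"rx":0,"ry":0,"rz":0,"jaw":1},{"x":-0.9,"y":-0.76,"z":-0.17,"rx":0,"ry":0,"rz":0,"jaw":1},{"x":-0.9,"y":-0.76,"z":-0.17,"rx":0,"ry":0,"rz":0,"jaw":1}]'
```

```text
t: 0.78
eef_pos: [338.5, 404.5, 430.6]
tcp_rot: [3.141, 0.0, 2.706]
ft_force: [0.7, 0.8, 0.4]
opening: 0.999
```

```bash
python3 -m pendant '[{"x":-0.9,"y":-0.76,"z":0,"rx":0,"ry":0,"rz":0,"jaw":1},{"x":-0.9,"y":-0.76,"z":0,"rx":0,"ry":0,"rz":0,"jaw":1},{"x":-0.9,"y":-0.76,"z":0,"rx":0,"ry":0,"rz":0,"jaw":1}]'
python3 -m pendant '[{"x":-0.9,"y":-0.76,"z":0,"rx":0,"ry":0,"rz":0,"jaw":1},{"x":-0.9,"y":-0.76,"z":0,"rx":0,"ry":0,"rz":0,"jaw":1},{"x":-0.9,"y":-0.76,"z":0,"rx":0,"ry":0,"rz":0,"jaw":1}]'
python3 -m pendant '[{"x":-0.9,"y":-0.76,"z":0,"rx":0,"ry":0,"rz":0,"jaw":1},{"x":-0.9,"y":-0.76,"z":0,"rx":0,"ry":0,"rz":0,"jaw":1},{"x":-0.9,"y":-0.76,"z":0,"rx":0,"ry":0,"rz":0,"jaw":1}]'
cat >> h.py <<'E'
from scipy.spatial.transform import Rotation as Ro
np.set_printoptions(precision=3,suppress=True)
def plan(P,yaw):
    s=env.state()
    R=Ro.from_euler("xyz",s["tcp_rot"]).as_matrix()
    Rt=Ro.from_euler("xyz",[np.pi,0,yaw]).as_matrix()
    print("shift units",R.T@(np.array(P)-s["eef_pos"])/150,"rot units",Ro.from_matrix(R.T@Rt).as_rotvec()/(np.pi/4))
E
python3 -c "
from h import *
plan([639.4,-239.4,430],0.072+np.pi)"
```

```text
t: 1.15
eef_pos: [412.8, 243.9, 430.5]
tcp_rot: [3.141, 0.0, 2.705]
ft_force: [0.8, 0.4, -0.9]
opening: 1.001
t: 1.52
eef_pos: [487.2, 83.4, 430.5]
tcp_rot: [3.141, 0.001, 2.705]
ft_force: [0.5, -0.4, 0.5]
opening: 1.001
t: 1.9
eef_pos: [561.5, -77.1, 430.3]
tcp_rot: [3.141, 0.0, 2.705]
ft_force: [-0.1, 0.3, -0.0]
opening: 0.997
shift units [-0.929 -0.761  0.002] rot units [ 0.     0.001 -0.648]
```

```bash
python3 -m pendant '[{"x":-0.93,"y":-0.76,"z":0,"rx":0,"ry":0,"rz":-0.22,"jaw":1},{"x":-0.93,"y":-0.76,"z":0,"rx":0,"ry":0,"rz":-0.44,"jaw":1},{"x":-0.93,"y":-0.76,"z":0,"rx":0,"ry":0,"rz":-0.65,"jaw":1},{"x":-0.93,"y":-0.76,"z":0,"rx":0,"ry":0,"rz":-0.65,"jaw":1},{"x":-0.93,"y":-0.76,"z":0,"rx":0,"ry":0,"rz":-0.65,"jaw":1}]'
python3 - <<'E'
from h import *
w=save("w1","wrist"); print(env.state()["eef_pos"])
print(proj(w,[[639.4,-239.4,198],[607.7,-211,167.5]]))
E
```

```text
t: 2.52
eef_pos: [639.0, -236.7, 429.8]
tcp_rot: [3.141, -0.001, -3.068]
ft_force: [-0.1, 1.0, -1.1]
opening: 0.998
[ 638.928 -236.149  430.225]
[[275.958 237.376]
 [322.808 179.104]]
```

View pics/w1.png

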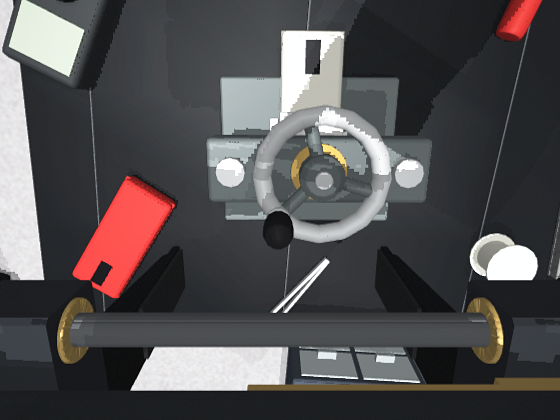

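The wrist view shows the hub at (323.5,180.5) and the black handle at (278,230), with the press square to the image. I'll refine the handle and hub positions using all three views.

```bash
python3 - <<'E'
from h import *
a=env.read_camera("top");b=env.read_camera("scene")
w=save("w1c","wrist",(235,90,435,240),4)
T=lambda u,v:(a,310+u/6,110+v/6)
S=lambda u,v:(b,235+u/6,240+v/6)
W=lambda u,v:(w,u,v)
print(tri(W(278,230),S(347,297)),tri(T(395,137),S(347,297),W(278,230)))
print(tri(T(318,227),S(320,217),W(323.5,180.5)))
print(proj(w,[[639.4,-239.4,181],[640,-239,164]]))
for u in (230,408.5): print(onz(w,u,172.5,140))
for u,v in ((281,31),(344,31)): print("bank near top",onz(w,u,v,39))
for z in(164,167.5,171): print("hub",onz(w,323.5,180.5,z))
E
```

```text
(array([ 639.961, -237.943,  182.914]), [0.6779392372296578, 0.6779392372295456]) (array([ 639.592, -238.843,  184.837]), [1.198661467545745, 0.5108055402990344, 1.4303396607332215])
(array([ 608.151, -209.604,  167.852]), [1.17794208947856, 0.6274160526852598, 0.7303314453913875])
[[275.005 227.415]
 [275.832 220.406]]
[ 613.454 -274.762  140.   ]
[ 603.739 -144.616  140.   ]
bank near top [ 499.422 -245.695   39.   ]
bank near top [ 495.183 -188.677   39.   ]
hub [ 609.637 -209.14   164.   ]
hub [ 608.96  -209.606  167.5  ]
hub [ 608.282 -210.072  171.   ]
```

View pics/w1c.png

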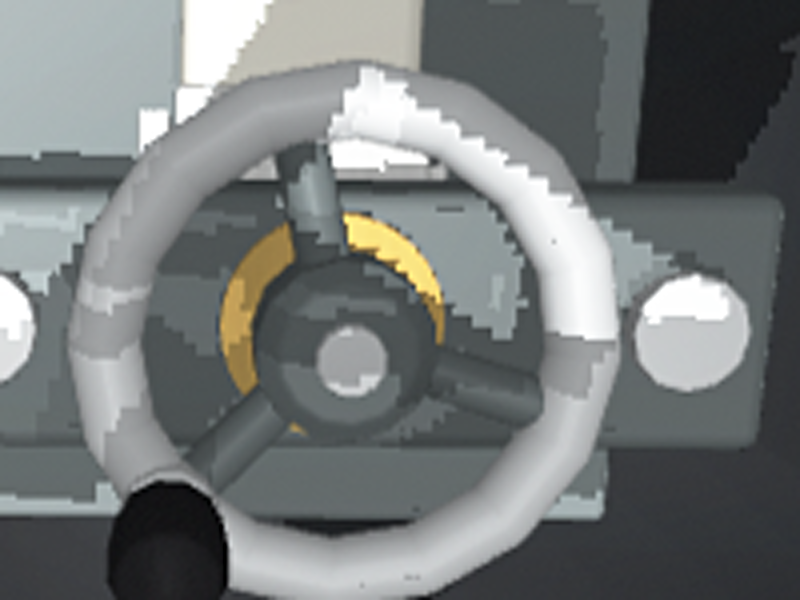

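```bash
python3 -c "
from h import *
plan([639.6,-239.0,361],0.072-np.pi)"
```

```text
shift units [-0.002 -0.022  0.465] rot units [-0.     0.001  0.004]
```

```bash
python3 -m pendant '[{"x":0,"y":-0.022,"z":0.15,"rx":0,"ry":0,"rz":0,"jaw":0.6},{"x":0,"y":-0.022,"z":0.3,"rx":0,"ry":0,"rz":0,"jaw":0.6},{"x":0,"y":-0.022,"z":0.42,"rx":0,"ry":0,"rz":0,"jaw":0.6},{"x":0,"y":-0.022,"z":0.465,"rx":0,"ry":0,"rz":0,"jaw":0.6},{"x":0,"y":-0.022,"z":0.465,"rx":0,"ry":0,"rz":0,"jaw":0.5}]'
python3 - <<'E'
from h import *
w=save("w2","wrist"); print(env.state()["eef_pos"])
save("s2","scene",(235,240,335,340),6)
E
```

```text
t: 3.35
eef_pos: [639.5, -240.1, 360.5]
tcp_rot: [3.141, 0.0, -3.067]
ft_force: [0.3, 0.1, 0.1]
opening: 0.548
[ 639.569 -240.176  361.051]
```

View pics/w2.png

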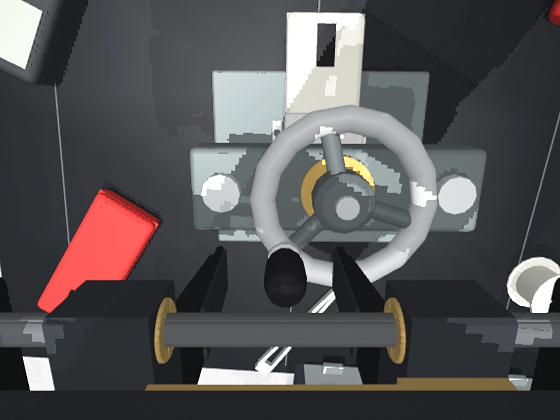

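View pics/s2.png

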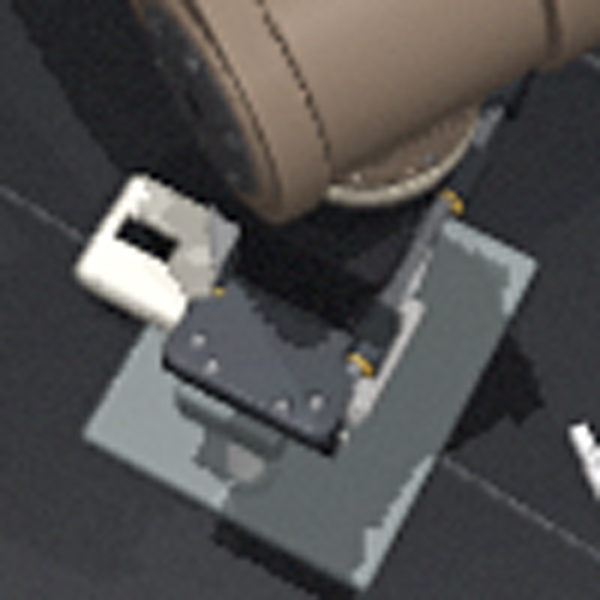

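The handle at (286,280) sits slightly right of the finger midpoint (280), so I'll re-measure with this closer view.

```bash
python3 - <<'E'
from h import *
w=env.read_camera("wrist");s=env.state();print(s["eef_pos"])
for z in (178,181,184): print(z,onz(w,286,277,z))
for z in (165,168,171): print(z,onz(w,347,209,z))
print(proj(w,[[639.6,-238,181],s["eef_pos"]-[0,0,171]]))
for u in (221,458): print(onz(w,u,194.5,140))
E
```

```text
[ 639.54  -240.234  361.294]
178 [ 642.273 -237.682  178.   ]
181 [ 640.805 -237.843  181.   ]
184 [ 639.338 -238.004  184.   ]
165 [ 610.004 -210.095  165.   ]
168 [ 609.194 -210.715  168.   ]
171 [ 608.385 -211.334  171.   ]
[[285.869 274.641]
 [281.179 283.415]]
[ 613.641 -275.413  140.   ]
[ 603.921 -144.845  140.   ]
```

```bash
python3 -m pendant '[{"x":-0.003,"y":0.015,"z":0,"rx":0,"ry":0,"rz":0,"jaw":0.4},{"x":-0.003,"y":0.015,"z":0,"rx":0,"ry":0,"rz":0,"jaw":0.27},{"x":-0.003,"y":0.015,"z":0,"rx":0,"ry":0,"rz":0,"jaw":0.2},{"x":-0.003,"y":0.015,"z":0,"rx":0,"ry":0,"rz":0,"jaw":0.1},{"x":-0.003,"y":0.015,"z":0,"rx":0,"ry":0,"rz":0,"jaw":0.1}]'
python3 - <<'E'
from h import *
s=env.state(); print(s["eef_pos"],s["ft_force"],s["opening"])
E
```

```text
t: 4.12
eef_pos: [639.7, -237.9, 360.6]
tcp_rot: [3.141, 0.0, -3.067]
ft_force: [0.0, 0.9, 1.6]
opening: 0.197
[ 639.725 -237.909  360.555] [0.012 0.896 1.578] 0.1966533902498951
```

```bash
cat > arc.py <<'E'
import sys
from h import *
# usage: arc.py phi_start step n ; absolute arc from start of winding
C=np.array([608.4,-210.0]);th0=-0.727;yaw=-3.067
X=np.array([np.cos(yaw),np.sin(yaw)]);Y=np.array([np.sin(yaw),-np.cos(yaw)])
def arc(p0,st,n,C=C,r=42.):
    P=lambda p:C+r*np.array([np.cos(th0+np.radians(p)),np.sin(th0+np.radians(p))])
    for i in range(1,n+1):
        d=(P(p0+i*st)-P(p0))/150
        print('"x":%.3f,"y":%.3f,"z":%.4f'%(d@X,d@Y,-10*i*st/360/150))
if __name__=="__main__":
    a=[float(v) for v in sys.argv[1:]]; arc(a[0],a[1],int(a[2]))
E
python3 arc.py 0 4 10
```

```text
"x":-0.014,"y":0.014,"z":-0.0007
"x":-0.026,"y":0.029,"z":-0.0015
"x":-0.038,"y":0.045,"z":-0.0022
"x":-0.048,"y":0.061,"z":-0.0030
"x":-0.057,"y":0.079,"z":-0.0037
"x":-0.065,"y":0.097,"z":-0.0044
"x":-0.072,"y":0.115,"z":-0.0052
"x":-0.077,"y":0.134,"z":-0.0059
"x":-0.081,"y":0.153,"z":-0.0067
"x":-0.084,"y":0.172,"z":-0.0074
```

```bash
python3 -m pendant '[{"x":-0.014,"y":0.014,"z":-0.001,"rx":0,"ry":0,"rz":0,"jaw":0.1},{"x":-0.026,"y":0.029,"z":-0.0015,"rx":0,"ry":0,"rz":0,"jaw":0.1},{"x":-0.038,"y":0.045,"z":-0.002,"rx":0,"ry":0,"rz":0,"jaw":0.1},{"x":-0.048,"y":0.061,"z":-0.003,"rx":0,"ry":0,"rz":0,"jaw":0.1},{"x":-0.057,"y":0.079,"z":-0.004,"rx":0,"ry":0,"rz":0,"jaw":0.1}]'
python3 arc.py 20 8 10
```

```text
t: 4.75
eef_pos: [647.2, -226.1, 361.0]
tcp_rot: [-3.14, -0.001, -3.067]
ft_force: [-2.7, -4.7, -0.0]
opening: 0.199
"x":-0.015,"y":0.036,"z":-0.0015
"x":-0.024,"y":0.074,"z":-0.0030
"x":-0.028,"y":0.113,"z":-0.0044
"x":-0.027,"y":0.152,"z":-0.0059
"x":-0.020,"y":0.191,"z":-0.0074
"x":-0.008,"y":0.228,"z":-0.0089
"x":0.010,"y":0.263,"z":-0.0104
"x":0.031,"y":0.295,"z":-0.0119
"x":0.058,"y":0.324,"z":-0.0133
"x":0.088,"y":0.349,"z":-0.0148
```

```bash
python3 -m pendant '[{"x":-0.015,"y":0.036,"z":-0.0015,"rx":0,"ry":0,"rz":0,"jaw":0.1},{"x":-0.024,"y":0.074,"z":-0.003,"rx":0,"ry":0,"rz":0,"jaw":0.1},{"x":-0.028,"y":0.113,"z":-0.0045,"rx":0,"ry":0,"rz":0,"jaw":0.1},{"x":-0.027,"y":0.152,"z":-0.006,"rx":0,"ry":0,"rz":0,"jaw":0.1},{"x":-0.02,"y":0.191,"z":-0.0075,"rx":0,"ry":0,"rz":0,"jaw":0.1}]'
python3 - <<'E'
from arc import *
arc(60,8,10)
s=env.state();print(s["ft_force"],s["eef_pos"],np.linalg.norm(s["eef_pos"][:2]-C))
E
```

```text
t: 5.38
eef_pos: [648.5, -197.3, 362.2]
tcp_rot: [-3.14, 0.001, -3.067]
ft_force: [1.2, -4.9, -1.6]
opening: 0.201
"x":0.012,"y":0.037,"z":-0.0015
"x":0.029,"y":0.072,"z":-0.0030
"x":0.051,"y":0.105,"z":-0.0044
"x":0.077,"y":0.134,"z":-0.0059
"x":0.107,"y":0.159,"z":-0.0074
"x":0.140,"y":0.179,"z":-0.0089
"x":0.176,"y":0.195,"z":-0.0104
"x":0.214,"y":0.206,"z":-0.0119
"x":0.252,"y":0.211,"z":-0.0133
"x":0.291,"y":0.211,"z":-0.0148
[ 1.234 -4.889 -1.555] [ 648.503 -197.263  362.237] 42.07704158425582
```

```bash
python3 -m pendant '[{"x":0.012,"y":0.037,"z":-0.0015,"rx":0,"ry":0,"rz":0,"jaw":0.1},{"x":0.029,"y":0.072,"z":-0.003,"rx":0,"ry":0,"rz":0,"jaw":0.1},{"x":0.051,"y":0.105,"z":-0.0045,"rx":0,"ry":0,"rz":0,"jaw":0.1},{"x":0.077,"y":0.134,"z":-0.006,"rx":0,"ry":0,"rz":0,"jaw":0.1},{"x":0.107,"y":0.159,"z":-0.0075,"rx":0,"ry":0,"rz":0,"jaw":0.1},{"x":0.14,"y":0.179,"z":-0.009,"rx":0,"ry":0,"rz":0,"jaw":0.1},{"x":0.176,"y":0.195,"z":-0.0105,"rx":0,"ry":0,"rz":0,"jaw":0.1},{"x":0.214,"y":0.206,"z":-0.012,"rx":0,"ry":0,"rz":0,"jaw":0.1},{"x":0.252,"y":0.211,"z":-0.0135,"rx":0,"ry":0,"rz":0,"jaw":0.1},{"x":0.291,"y":0.211,"z":-0.015,"rx":0,"ry":0,"rz":0,"jaw":0.1}]'
cat >> arc.py <<'E'
def st():
    s=env.state();d=s["eef_pos"][:2]-C;r=np.linalg.norm(d);u=d/r;f=s["ft_force"]
    print("r %.1f ang %.1f (wound %.1f) Frad %.1f Ftan %.1f Fz %.1f z %.1f"%(r,np.degrees(np.arctan2(d[1],d[0])),(np.degrees(np.arctan2(d[1],d[0])-th0))%360,f[:2]@u,f[:2]@[-u[1],u[0]],f[2],s["eef_pos"][2]))
E
python3 - <<'E'
from arc import *
arc(140,10,10);st()
E
```

```text
t: 6.62
eef_pos: [602.8, -168.0, 364.5]
tcp_rot: [3.141, 0.003, -3.067]
ft_force: [5.4, 2.3, -2.3]
opening: 0.202
"x":0.048,"y":-0.008,"z":-0.0019
"x":0.094,"y":-0.024,"z":-0.0037
"x":0.137,"y":-0.047,"z":-0.0056
"x":0.175,"y":-0.078,"z":-0.0074
"x":0.207,"y":-0.115,"z":-0.0093
"x":0.232,"y":-0.157,"z":-0.0111
"x":0.249,"y":-0.202,"z":-0.0130
"x":0.259,"y":-0.250,"z":-0.0148
"x":0.259,"y":-0.299,"z":-0.0167
"x":0.252,"y":-0.347,"z":-0.0185
r 42.3 ang 97.6 (wound 139.2) Frad 1.6 Ftan -5.6 Fz -2.3 z 364.5
```

```bash
python3 -m pendant '[{"x":0.048,"y":-0.008,"z":-0.002,"rx":0,"ry":0,"rz":0,"jaw":0.1},{"x":0.094,"y":-0.024,"z":-0.0035,"rx":0,"ry":0,"rz":0,"jaw":0.1},{"x":0.137,"y":-0.047,"z":-0.0055,"rx":0,"ry":0,"rz":0,"jaw":0.1},{"x":0.175,"y":-0.078,"z":-0.0075,"rx":0,"ry":0,"rz":0,"jaw":0.1},{"x":0.207,"y":-0.115,"z":-0.009,"rx":0,"ry":0,"rz":0,"jaw":0.1},{"x":0.232,"y":-0.157,"z":-0.011,"rx":0,"ry":0,"rz":0,"jaw":0.1},{"x":0.249,"y":-0.202,"z":-0.013,"rx":0,"ry":0,"rz":0,"jaw":0.1},{"x":0.259,"y":-0.25,"z":-0.015,"rx":0,"ry":0,"rz":0,"jaw":0.1},{"x":0.259,"y":-0.299,"z":-0.0165,"rx":0,"ry":0,"rz":0,"jaw":0.1},{"x":0.252,"y":-0.347,"z":-0.0185,"rx":0,"ry":0,"rz":0,"jaw":0.1}]'
python3 - <<'E'
from arc import *
arc(240,10,10);st()
E
```

```text
t: 7.88
eef_pos: [568.5, -222.6, 367.2]
tcp_rot: [3.14, -0.0, -3.067]
ft_force: [0.3, 5.5, 0.9]
opening: 0.205
"x":-0.016,"y":-0.046,"z":-0.0019
"x":-0.040,"y":-0.089,"z":-0.0037
"x":-0.070,"y":-0.127,"z":-0.0056
"x":-0.107,"y":-0.159,"z":-0.0074
"x":-0.149,"y":-0.184,"z":-0.0093
"x":-0.195,"y":-0.201,"z":-0.0111
"x":-0.243,"y":-0.210,"z":-0.0130
"x":-0.291,"y":-0.211,"z":-0.0148
"x":-0.340,"y":-0.204,"z":-0.0167
"x":-0.386,"y":-0.188,"z":-0.0185
r 41.8 ang -162.4 (wound 239.2) Frad -2.0 Ftan -5.1 Fz 0.9 z 367.2
```

```bash
python3 -m pendant '[{"x":-0.016,"y":-0.046,"z":-0.002,"rx":0,"ry":0,"rz":0,"jaw":0.1},{"x":-0.04,"y":-0.089,"z":-0.0035,"rx":0,"ry":0,"rz":0,"jaw":0.1},{"x":-0.07,"y":-0.127,"z":-0.0055,"rx":0,"ry":0,"rz":0,"jaw":0.1},{"x":-0.107,"y":-0.159,"z":-0.0075,"rx":0,"ry":0,"rz":0,"jaw":0.1},{"x":-0.149,"y":-0.184,"z":-0.009,"rx":0,"ry":0,"rz":0,"jaw":0.1},{"x":-0.195,"y":-0.201,"z":-0.011,"rx":0,"ry":0,"rz":0,"jaw":0.1},{"x":-0.243,"y":-0.21,"z":-0.013,"rx":0,"ry":0,"rz":0,"jaw":0.1},{"x":-0.291,"y":-0.211,"z":-0.015,"rx":0,"ry":0,"rz":0,"jaw":0.1},{"x":-0.34,"y":-0.204,"z":-0.0165,"rx":0,"ry":0,"rz":0,"jaw":0.1},{"x":-0.386,"y":-0.188,"z":-0.0185,"rx":0,"ry":0,"rz":0,"jaw":0.1}]'
python3 - <<'E'
from arc import *
arc(340,10,10);st()
E
```

```text
t: 9.12
eef_pos: [628.2, -247.1, 369.9]
tcp_rot: [3.141, -0.002, -3.067]
ft_force: [-5.6, -0.5, 2.5]
opening: 0.195
"x":-0.043,"y":0.024,"z":-0.0019
"x":-0.081,"y":0.054,"z":-0.0037
"x":-0.113,"y":0.091,"z":-0.0056
"x":-0.138,"y":0.133,"z":-0.0074
"x":-0.155,"y":0.179,"z":-0.0093
"x":-0.164,"y":0.227,"z":-0.0111
"x":-0.165,"y":0.276,"z":-0.0130
"x":-0.157,"y":0.324,"z":-0.0148
"x":-0.141,"y":0.370,"z":-0.0167
"x":-0.118,"y":0.413,"z":-0.0185
r 42.0 ang -62.0 (wound 339.7) Frad -2.2 Ftan -5.2 Fz 2.5 z 369.9
```

```bash
python3 -m pendant '[{"x":-0.043,"y":0.024,"z":-0.002,"rx":0,"ry":0,"rz":0,"jaw":0.1},{"x":-0.081,"y":0.054,"z":-0.0035,"rx":0,"ry":0,"rz":0,"jaw":0.1},{"x":-0.113,"y":0.091,"z":-0.0055,"rx":0,"ry":0,"rz":0,"jaw":0.1},{"x":-0.138,"y":0.133,"z":-0.0075,"rx":0,"ry":0,"rz":0,"jaw":0.1},{"x":-0.155,"y":0.179,"z":-0.009,"rx":0,"ry":0,"rz":0,"jaw":0.1},{"x":-0.164,"y":0.227,"z":-0.011,"rx":0,"ry":0,"rz":0,"jaw":0.1},{"x":-0.165,"y":0.276,"z":-0.013,"rx":0,"ry":0,"rz":0,"jaw":0.1},{"x":-0.157,"y":0.324,"z":-0.015,"rx":0,"ry":0,"rz":0,"jaw":0.1},{"x":-0.141,"y":0.37,"z":-0.0165,"rx":0,"ry":0,"rz":0,"jaw":0.1},{"x":-0.118,"y":0.413,"z":-0.0185,"rx":0,"ry":0,"rz":0,"jaw":0.1}]'
python3 - <<'E'
from arc import *
arc(440,6,10);st()
w=save("w3","wrist")
# platen/hub height estimate: hub ray vs axis C
E
```

```text
t: 10.38
eef_pos: [641.8, -184.2, 372.8]
tcp_rot: [-3.14, 0.002, -3.067]
ft_force: [4.0, -4.1, -3.2]
opening: 0.195
"x":0.018,"y":0.023,"z":-0.0011
"x":0.038,"y":0.045,"z":-0.0022
"x":0.060,"y":0.064,"z":-0.0033
"x":0.084,"y":0.081,"z":-0.0044
"x":0.110,"y":0.095,"z":-0.0056
"x":0.136,"y":0.106,"z":-0.0067
"x":0.165,"y":0.115,"z":-0.0078
"x":0.193,"y":0.120,"z":-0.0089
"x":0.223,"y":0.123,"z":-0.0100
"x":0.252,"y":0.122,"z":-0.0111
r 42.2 ang 37.7 (wound 79.4) Frad 0.6 Ftan -5.7 Fz -3.2 z 372.8
```

View pics/w3.png

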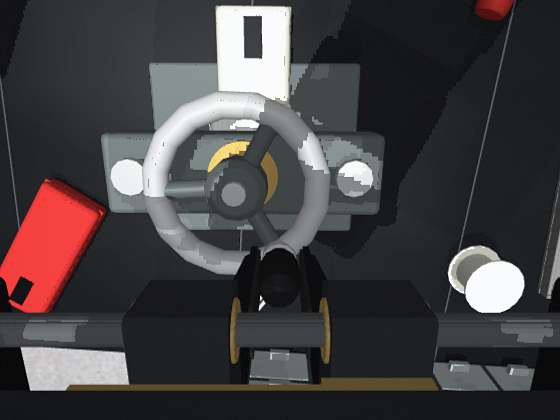

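The handle at (280,275) is held firmly, the hub is at (233,193), and the press hasn't moved. I'll carry on to 500°, which is before the earliest possible stop.

```bash
python3 -m pendant '[{"x":0.018,"y":0.023,"z":-0.001,"rx":0,"ry":0,"rz":0,"jaw":0.1},{"x":0.038,"y":0.045,"z":-0.002,"rx":0,"ry":0,"rz":0,"jaw":0.1},{"x":0.06,"y":0.064,"z":-0.0035,"rx":0,"ry":0,"rz":0,"jaw":0.1},{"x":0.084,"y":0.081,"z":-0.0045,"rx":0,"ry":0,"rz":0,"jaw":0.1},{"x":0.11,"y":0.095,"z":-0.0055,"rx":0,"ry":0,"rz":0,"jaw":0.1},{"x":0.136,"y":0.106,"z":-0.0065,"rx":0,"ry":0,"rz":0,"jaw":0.1},{"x":0.165,"y":0.115,"z":-0.008,"rx":0,"ry":0,"rz":0,"jaw":0.1},{"x":0.193,"y":0.12,"z":-0.009,"rx":0,"ry":0,"rz":0,"jaw":0.1},{"x":0.223,"y":0.123,"z":-0.01,"rx":0,"ry":0,"rz":0,"jaw":0.1},{"x":0.252,"y":0.122,"z":-0.011,"rx":0,"ry":0,"rz":0,"jaw":0.1}]'
python3 - <<'E'
from arc import *
arc(500,4,10);st()
save("w4","wrist",(120,60,420,260),2)
a=env.read_camera("top");b=env.read_camera("scene");w=env.read_camera("wrist")
C3=lambda z:[*C,z]
print(proj(w,[C3(z) for z in (178,180,182,184)]))
E
```

```text
t: 11.68
eef_pos: [602.8, -168.1, 374.5]
tcp_rot: [3.141, 0.002, -3.067]
ft_force: [6.1, 3.0, -2.0]
opening: 0.195
"x":0.019,"y":-0.002,"z":-0.0007
"x":0.039,"y":-0.005,"z":-0.0015
"x":0.058,"y":-0.010,"z":-0.0022
"x":0.076,"y":-0.016,"z":-0.0030
"x":0.094,"y":-0.024,"z":-0.0037
"x":0.112,"y":-0.032,"z":-0.0044
"x":0.129,"y":-0.042,"z":-0.0052
"x":0.145,"y":-0.053,"z":-0.0059
"x":0.160,"y":-0.065,"z":-0.0067
"x":0.175,"y":-0.078,"z":-0.0074
r 42.3 ang 97.6 (wound 139.2) Frad 2.1 Ftan -6.4 Fz -2.0 z 374.5
[[198.428 264.983]
 [197.604 266.628]
 [196.764 268.307]
 [195.906 270.02 ]]
```

View pics/w4.png

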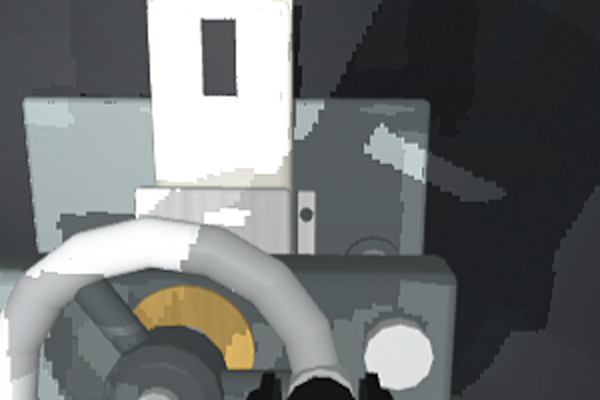

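The arm looks fairly stiff, about 10 N/mm. From here I'll use short typed moves with a force guard between them, so the winding stops as soon as the wheel reaches its stop.

```bash
cat > chk.py <<'E'
from arc import *
import sys
st()
s=env.state();d=s["eef_pos"][:2]-C;u=d/np.linalg.norm(d);f=s["ft_force"]
sys.exit(0 if abs(f[:2]@[-u[1],u[0]])<10 and abs(f[:2]@u)<8 and abs(f[2])<10 else 1)
E
python3 - <<'E'
from arc import *
for p in range(500,612,8): print(p); arc(p,4,2)
E
```

```text
500
"x":0.019,"y":-0.002,"z":-0.0007
"x":0.039,"y":-0.005,"z":-0.0015
508
"x":0.019,"y":-0.005,"z":-0.0007
"x":0.038,"y":-0.011,"z":-0.0015
516
"x":0.018,"y":-0.007,"z":-0.0007
"x":0.036,"y":-0.016,"z":-0.0015
524
"x":0.017,"y":-0.010,"z":-0.0007
"x":0.033,"y":-0.021,"z":-0.0015
532
"x":0.015,"y":-0.012,"z":-0.0007
"x":0.030,"y":-0.025,"z":-0.0015
540
"x":0.014,"y":-0.014,"z":-0.0007
"x":0.026,"y":-0.029,"z":-0.0015
548
"x":0.011,"y":-0.016,"z":-0.0007
"x":0.022,"y":-0.032,"z":-0.0015
556
"x":0.009,"y":-0.017,"z":-0.0007
"x":0.017,"y":-0.035,"z":-0.0015
564
"x":0.007,"y":-0.018,"z":-0.0007
"x":0.012,"y":-0.037,"z":-0.0015
572
"x":0.004,"y":-0.019,"z":-0.0007
"x":0.007,"y":-0.038,"z":-0.0015
580
"x":0.001,"y":-0.019,"z":-0.0007
"x":0.001,"y":-0.039,"z":-0.0015
588
"x":-0.001,"y":-0.019,"z":-0.0007
"x":-0.004,"y":-0.039,"z":-0.0015
596
"x":-0.004,"y":-0.019,"z":-0.0007
"x":-0.009,"y":-0.038,"z":-0.0015
604
"x":-0.007,"y":-0.018,"z":-0.0007
"x":-0.015,"y":-0.036,"z":-0.0015
```

```bash
python3 -m pendant '[{"x":0.019,"y":-0.002,"z":-0.0007,"rx":0,"ry":0,"rz":0,"jaw":0.1},{"x":0.039,"y":-0.005,"z":-0.0015,"rx":0,"ry":0,"rz":0,"jaw":0.1}]' >/dev/null && python3 chk.py && python3 -m pendant '[{"x":0.019,"y":-0.005,"z":-0.0007,"rx":0,"ry":0,"rz":0,"jaw":0.1},{"x":0.038,"y":-0.011,"z":-0.0015,"rx":0,"ry":0,"rz":0,"jaw":0.1}]' >/dev/null && python3 chk.py && python3 -m pendant '[{"x":0.018,"y":-0.007,"z":-0.0007,"rx":0,"ry":0,"rz":0,"jaw":0.1},{"x":0.036,"y":-0.016,"z":-0.0015,"rx":0,"ry":0,"rz":0,"jaw":0.1}]' >/dev/null && python3 chk.py && python3 -m pendant '[{"x":0.017,"y":-0.010,"z":-0.0007,"rx":0,"ry":0,"rz":0,"jaw":0.1},{"x":0.033,"y":-0.021,"z":-0.0015,"rx":0,"ry":0,"rz":0,"jaw":0.1}]' >/dev/null && python3 chk.py && python3 -m pendant '[{"x":0.015,"y":-0.012,"z":-0.0007,"rx":0,"ry":0,"rz":0,"jaw":0.1},{"x":0.030,"y":-0.025,"z":-0.0015,"rx":0,"ry":0,"rz":0,"jaw":0.1}]' >/dev/null && python3 chk.py && python3 -m pendant '[{"x":0.014,"y":-0.014,"z":-0.0007,"rx":0,"ry":0,"rz":0,"jaw":0.1},{"x":0.026,"y":-0.029,"z":-0.0015,"rx":0,"ry":0,"rz":0,"jaw":0.1}]' >/dev/null && python3 chk.py
```

```text
r 42.3 ang 105.8 (wound 147.4) Frad 2.4 Ftan -6.7 Fz 0.0 z 374.7
r 42.2 ang 114.0 (wound 155.6) Frad 1.2 Ftan -6.1 Fz -0.8 z 374.9
r 42.2 ang 122.0 (wound 163.7) Frad 1.9 Ftan -5.5 Fz 0.0 z 375.1
r 42.2 ang 130.0 (wound 171.7) Frad 1.4 Ftan -6.1 Fz -0.9 z 375.4
r 42.2 ang 138.0 (wound 179.7) Frad -0.1 Ftan -5.0 Fz -0.2 z 375.6
r 42.1 ang 146.0 (wound 187.7) Frad -0.1 Ftan -4.7 Fz -1.3 z 375.8
```

```bash
python3 chk.py && python3 -m pendant '[{"x":0.011,"y":-0.016,"z":-0.0007,"rx":0,"ry":0,"rz":0,"jaw":0.1},{"x":0.022,"y":-0.032,"z":-0.0015,"rx":0,"ry":0,"rz":0,"jaw":0.1}]' >/dev/null && python3 chk.py && python3 -m pendant '[{"x":0.009,"y":-0.017,"z":-0.0007,"rx":0,"ry":0,"rz":0,"jaw":0.1},{"x":0.017,"y":-0.035,"z":-0.0015,"rx":0,"ry":0,"rz":0,"jaw":0.1}]' >/dev/null && python3 chk.py && python3 -m pendant '[{"x":0.007,"y":-0.018,"z":-0.0007,"rx":0,"ry":0,"rz":0,"jaw":0.1},{"x":0.012,"y":-0.037,"z":-0.0015,"rx":0,"ry":0,"rz":0,"jaw":0.1}]' >/dev/null && python3 chk.py && python3 -m pendant '[{"x":0.004,"y":-0.019,"z":-0.0007,"rx":0,"ry":0,"rz":0,"jaw":0.1},{"x":0.007,"y":-0.038,"z":-0.0015,"rx":0,"ry":0,"rz":0,"jaw":0.1}]' >/dev/null && python3 chk.py && python3 -m pendant '[{"x":0.001,"y":-0.019,"z":-0.0007,"rx":0,"ry":0,"rz":0,"jaw":0.1},{"x":0.001,"y":-0.039,"z":-0.0015,"rx":0,"ry":0,"rz":0,"jaw":0.1}]' >/dev/null && python3 chk.py && python3 -m pendant '[{"x":-0.001,"y":-0.019,"z":-0.0007,"rx":0,"ry":0,"rz":0,"jaw":0.1},{"x":-0.004,"y":-0.039,"z":-0.0015,"rx":0,"ry":0,"rz":0,"jaw":0.1}]' >/dev/null && python3 chk.py
```

```text
r 42.1 ang 146.0 (wound 187.7) Frad -0.1 Ftan -4.7 Fz -1.3 z 375.8
r 42.1 ang 153.9 (wound 195.6) Frad -1.1 Ftan -5.1 Fz -0.1 z 376.0
r 42.1 ang 161.8 (wound 203.5) Frad -1.9 Ftan -5.5 Fz -1.1 z 376.2
r 42.1 ang 169.8 (wound 211.4) Frad -1.6 Ftan -6.2 Fz -0.4 z 376.4
r 42.1 ang 177.6 (wound 219.2) Frad -3.6 Ftan -5.5 Fz -0.9 z 376.6
r 42.0 ang -174.5 (wound 227.1) Frad -2.5 Ftan -5.5 Fz 0.8 z 376.8
r 42.0 ang -166.5 (wound 235.1) Frad -3.3 Ftan -5.5 Fz 0.9 z 377.0
```

```bash
python3 - <<'E'
from arc import *
for p in range(596,800,5): print(p,end=' '); arc(p,5,1)
E
```

```text
596 "x":-0.005,"y":-0.024,"z":-0.0009
601 "x":-0.007,"y":-0.023,"z":-0.0009
606 "x":-0.009,"y":-0.023,"z":-0.0009
611 "x":-0.011,"y":-0.022,"z":-0.0009
616 "x":-0.013,"y":-0.021,"z":-0.0009
621 "x":-0.015,"y":-0.019,"z":-0.0009
626 "x":-0.017,"y":-0.018,"z":-0.0009
631 "x":-0.018,"y":-0.016,"z":-0.0009
636 "x":-0.019,"y":-0.015,"z":-0.0009
641 "x":-0.021,"y":-0.013,"z":-0.0009
646 "x":-0.022,"y":-0.011,"z":-0.0009
651 "x":-0.023,"y":-0.009,"z":-0.0009
656 "x":-0.023,"y":-0.007,"z":-0.0009
661 "x":-0.024,"y":-0.005,"z":-0.0009
666 "x":-0.024,"y":-0.003,"z":-0.0009
671 "x":-0.024,"y":-0.001,"z":-0.0009
676 "x":-0.024,"y":0.001,"z":-0.0009
681 "x":-0.024,"y":0.003,"z":-0.0009
686 "x":-0.024,"y":0.005,"z":-0.0009
691 "x":-0.023,"y":0.007,"z":-0.0009
696 "x":-0.023,"y":0.009,"z":-0.0009
701 "x":-0.022,"y":0.011,"z":-0.0009
706 "x":-0.021,"y":0.013,"z":-0.0009
711 "x":-0.019,"y":0.015,"z":-0.0009
716 "x":-0.018,"y":0.017,"z":-0.0009
721 "x":-0.016,"y":0.018,"z":-0.0009
726 "x":-0.015,"y":0.019,"z":-0.0009
731 "x":-0.013,"y":0.021,"z":-0.0009
736 "x":-0.011,"y":0.022,"z":-0.0009
741 "x":-0.009,"y":0.023,"z":-0.0009
746 "x":-0.007,"y":0.023,"z":-0.0009
751 "x":-0.005,"y":0.024,"z":-0.0009
756 "x":-0.003,"y":0.024,"z":-0.0009
761 "x":-0.001,"y":0.024,"z":-0.0009
766 "x":0.001,"y":0.024,"z":-0.0009
771 "x":0.003,"y":0.024,"z":-0.0009
776 "x":0.005,"y":0.024,"z":-0.0009
781 "x":0.007,"y":0.023,"z":-0.0009
786 "x":0.009,"y":0.023,"z":-0.0009
791 "x":0.011,"y":0.022,"z":-0.0009
796 "x":0.013,"y":0.021,"z":-0.0009
```

```bash
python3 -m pendant '[{"x":-0.005,"y":-0.024,"z":-0.0009,"rx":0,"ry":0,"rz":0,"jaw":0.1}]' >/dev/null && python3 chk.py && python3 -m pendant '[{"x":-0.007,"y":-0.023,"z":-0.0009,"rx":0,"ry":0,"rz":0,"jaw":0.1}]' >/dev/null && python3 chk.py && python3 -m pendant '[{"x":-0.009,"y":-0.023,"z":-0.0009,"rx":0,"ry":0,"rz":0,"jaw":0.1}]' >/dev/null && python3 chk.py && python3 -m pendant '[{"x":-0.011,"y":-0.022,"z":-0.0009,"rx":0,"ry":0,"rz":0,"jaw":0.1}]' >/dev/null && python3 chk.py && python3 -m pendant '[{"x":-0.013,"y":-0.021,"z":-0.0009,"rx":0,"ry":0,"rz":0,"jaw":0.1}]' >/dev/null && python3 chk.py && python3 -m pendant '[{"x":-0.015,"y":-0.019,"z":-0.0009,"rx":0,"ry":0,"rz":0,"jaw":0.1}]' >/dev/null && python3 chk.py && python3 -m pendant '[{"x":-0.017,"y":-0.018,"z":-0.0009,"rx":0,"ry":0,"rz":0,"jaw":0.1}]' >/dev/null && python3 chk.py && python3 -m pendant '[{"x":-0.018,"y":-0.016,"z":-0.0009,"rx":0,"ry":0,"rz":0,"jaw":0.1}]' >/dev/null && python3 chk.py && python3 -m pendant '[{"x":-0.019,"y":-0.015,"z":-0.0009,"rx":0,"ry":0,"rz":0,"jaw":0.1}]' >/dev/null && python3 chk.py && python3 -m pendant '[{"x":-0.021,"y":-0.013,"z":-0.0009,"rx":0,"ry":0,"rz":0,"jaw":0.1}]' >/dev/null && python3 chk.py
```

```text
r 41.9 ang -161.5 (wound 240.1) Frad -2.6 Ftan -5.3 Fz 0.7 z 377.1
r 41.9 ang -156.7 (wound 245.0) Frad -3.8 Ftan -5.1 Fz 0.5 z 377.3
r 42.0 ang -151.7 (wound 250.0) Frad -4.5 Ftan -4.8 Fz 0.4 z 377.4
r 42.0 ang -146.6 (wound 255.0) Frad -3.8 Ftan -4.7 Fz 0.3 z 377.5
r 42.0 ang -141.6 (wound 260.0) Frad -4.4 Ftan -4.6 Fz 1.6 z 377.7
r 41.9 ang -136.7 (wound 264.9) Frad -4.1 Ftan -5.9 Fz 1.6 z 377.7
r 41.9 ang -131.6 (wound 270.0) Frad -2.4 Ftan -5.6 Fz 2.1 z 377.9
r 41.8 ang -126.8 (wound 274.9) Frad -3.1 Ftan -6.3 Fz 2.5 z 378.0
r 41.8 ang -121.8 (wound 279.8) Frad -3.0 Ftan -4.7 Fz 2.6 z 378.2
r 41.8 ang -116.7 (wound 284.9) Frad -2.6 Ftan -6.1 Fz 2.6 z 378.3
```

```bash
python3 -m pendant '[{"x":-0.022,"y":-0.011,"z":-0.0009,"rx":0,"ry":0,"rz":0,"jaw":0.1}]' >/dev/null && python3 chk.py && python3 -m pendant '[{"x":-0.023,"y":-0.009,"z":-0.0009,"rx":0,"ry":0,"rz":0,"jaw":0.1}]' >/dev/null && python3 chk.py && python3 -m pendant '[{"x":-0.023,"y":-0.007,"z":-0.0009,"rx":0,"ry":0,"rz":0,"jaw":0.1}]' >/dev/null && python3 chk.py && python3 -m pendant '[{"x":-0.024,"y":-0.005,"z":-0.0009,"rx":0,"ry":0,"rz":0,"jaw":0.1}]' >/dev/null && python3 chk.py && python3 -m pendant '[{"x":-0.024,"y":-0.003,"z":-0.0009,"rx":0,"ry":0,"rz":0,"jaw":0.1}]' >/dev/null && python3 chk.py && python3 -m pendant '[{"x":-0.024,"y":-0.001,"z":-0.0009,"rx":0,"ry":0,"rz":0,"jaw":0.1}]' >/dev/null && python3 chk.py
python3 - <<'E'
from arc import *
for p in range(676,800,3): print(p,end=' '); arc(p,3,1)
E
```

```text
r 41.8 ang -111.7 (wound 290.0) Frad -1.7 Ftan -5.5 Fz 2.7 z 378.5
r 41.7 ang -106.7 (wound 295.0) Frad -2.0 Ftan -5.8 Fz 3.3 z 378.6
r 41.7 ang -101.7 (wound 299.9) Frad -1.6 Ftan -5.1 Fz 2.6 z 378.7
r 41.7 ang -96.7 (wound 305.0) Frad -1.6 Ftan -5.5 Fz 3.8 z 378.9
r 41.7 ang -91.7 (wound 309.9) Frad -1.5 Ftan -5.9 Fz 2.6 z 379.1
r 41.7 ang -86.8 (wound 314.9) Frad -0.8 Ftan -5.9 Fz 2.6 z 379.2
676 "x":-0.015,"y":0.000,"z":-0.0006
679 "x":-0.015,"y":0.001,"z":-0.0006
682 "x":-0.015,"y":0.002,"z":-0.0006
685 "x":-0.014,"y":0.003,"z":-0.0006
688 "x":-0.014,"y":0.003,"z":-0.0006
691 "x":-0.014,"y":0.004,"z":-0.0006
694 "x":-0.014,"y":0.005,"z":-0.0006
697 "x":-0.014,"y":0.006,"z":-0.0006
700 "x":-0.013,"y":0.006,"z":-0.0006
703 "x":-0.013,"y":0.007,"z":-0.0006
706 "x":-0.012,"y":0.008,"z":-0.0006
709 "x":-0.012,"y":0.008,"z":-0.0006
712 "x":-0.012,"y":0.009,"z":-0.0006
715 "x":-0.011,"y":0.010,"z":-0.0006
718 "x":-0.011,"y":0.010,"z":-0.0006
721 "x":-0.010,"y":0.011,"z":-0.0006
724 "x":-0.010,"y":0.011,"z":-0.0006
727 "x":-0.009,"y":0.012,"z":-0.0006
730 "x":-0.008,"y":0.012,"z":-0.0006
733 "x":-0.008,"y":0.013,"z":-0.0006
736 "x":-0.007,"y":0.013,"z":-0.0006
739 "x":-0.006,"y":0.013,"z":-0.0006
742 "x":-0.006,"y":0.014,"z":-0.0006
745 "x":-0.005,"y":0.014,"z":-0.0006
748 "x":-0.004,"y":0.014,"z":-0.0006
751 "x":-0.003,"y":0.014,"z":-0.0006
754 "x":-0.003,"y":0.014,"z":-0.0006
757 "x":-0.002,"y":0.015,"z":-0.0006
760 "x":-0.001,"y":0.015,"z":-0.0006
763 "x":-0.000,"y":0.015,"z":-0.0006
766 "x":0.000,"y":0.015,"z":-0.0006
769 "x":0.001,"y":0.015,"z":-0.0006
772 "x":0.002,"y":0.015,"z":-0.0006
775 "x":0.003,"y":0.014,"z":-0.0006
778 "x":0.003,"y":0.014,"z":-0.0006
781 "x":0.004,"y":0.014,"z":-0.0006
784 "x":0.005,"y":0.014,"z":-0.0006
787 "x":0.006,"y":0.014,"z":-0.0006
790 "x":0.006,"y":0.013,"z":-0.0006
793 "x":0.007,"y":0.013,"z":-0.0006
796 "x":0.008,"y":0.012,"z":-0.0006
799 "x":0.008,"y":0.012,"z":-0.0006
```

```bash
python3 -m pendant '[{"x":-0.015,"y":0,"z":-0.0006,"rx":0,"ry":0,"rz":0,"jaw":0.1}]' >/dev/null && python3 chk.py && python3 -m pendant '[{"x":-0.015,"y":0.001,"z":-0.0006,"rx":0,"ry":0,"rz":0,"jaw":0.1}]' >/dev/null && python3 chk.py && python3 -m pendant '[{"x":-0.015,"y":0.002,"z":-0.0006,"rx":0,"ry":0,"rz":0,"jaw":0.1}]' >/dev/null && python3 chk.py && python3 -m pendant '[{"x":-0.014,"y":0.003,"z":-0.0006,"rx":0,"ry":0,"rz":0,"jaw":0.1}]' >/dev/null && python3 chk.py && python3 -m pendant '[{"x":-0.014,"y":0.003,"z":-0.0006,"rx":0,"ry":0,"rz":0,"jaw":0.1}]' >/dev/null && python3 chk.py && python3 -m pendant '[{"x":-0.014,"y":0.004,"z":-0.0006,"rx":0,"ry":0,"rz":0,"jaw":0.1}]' >/dev/null && python3 chk.py && python3 -m pendant '[{"x":-0.014,"y":0.005,"z":-0.0006,"rx":0,"ry":0,"rz":0,"jaw":0.1}]' >/dev/null && python3 chk.py && python3 -m pendant '[{"x":-0.014,"y":0.006,"z":-0.0006,"rx":0,"ry":0,"rz":0,"jaw":0.1}]' >/dev/null && python3 chk.py && python3 -m pendant '[{"x":-0.013,"y":0.006,"z":-0.0006,"rx":0,"ry":0,"rz":0,"jaw":0.1}]' >/dev/null && python3 chk.py && python3 -m pendant '[{"x":-0.013,"y":0.007,"z":-0.0006,"rx":0,"ry":0,"rz":0,"jaw":0.1}]' >/dev/null && python3 chk.py
```

```text
r 41.8 ang -83.6 (wound 318.0) Frad -1.2 Ftan -6.2 Fz 2.2 z 379.3
r 41.8 ang -80.7 (wound 321.0) Frad -0.8 Ftan -4.8 Fz 2.8 z 379.3
r 41.8 ang -77.6 (wound 324.1) Frad 0.2 Ftan -5.5 Fz 3.2 z 379.4
r 41.8 ang -74.6 (wound 327.0) Frad -0.5 Ftan -5.3 Fz 2.5 z 379.5
r 41.8 ang -71.7 (wound 329.9) Frad -0.5 Ftan -5.6 Fz 2.4 z 379.6
r 41.9 ang -68.8 (wound 332.9) Frad -1.6 Ftan -5.4 Fz 1.8 z 379.7
r 41.9 ang -65.7 (wound 335.9) Frad -1.0 Ftan -5.6 Fz 1.8 z 379.8
r 41.9 ang -62.6 (wound 339.0) Frad -0.4 Ftan -5.9 Fz 1.8 z 379.9
r 41.9 ang -59.7 (wound 342.0) Frad -0.3 Ftan -5.6 Fz 2.5 z 380.0
r 41.9 ang -56.7 (wound 344.9) Frad 0.4 Ftan -6.0 Fz 1.6 z 380.1
```

Commanded angle is now 706°. Continuing.

```bash
python3 -m pendant '[{"x":-0.012,"y":0.008,"z":-0.0006,"rx":0,"ry":0,"rz":0,"jaw":0.1}]' >/dev/null && python3 chk.py && python3 -m pendant '[{"x":-0.012,"y":0.008,"z":-0.0006,"rx":0,"ry":0,"rz":0,"jaw":0.1}]' >/dev/null && python3 chk.py && python3 -m pendant '[{"x":-0.012,"y":0.009,"z":-0.0006,"rx":0,"ry":0,"rz":0,"jaw":0.1}]' >/dev/null && python3 chk.py && python3 -m pendant '[{"x":-0.011,"y":0.01,"z":-0.0006,"rx":0,"ry":0,"rz":0,"jaw":0.1}]' >/dev/null && python3 chk.py && python3 -m pendant '[{"x":-0.011,"y":0.01,"z":-0.0006,"rx":0,"ry":0,"rz":0,"jaw":0.1}]' >/dev/null && python3 chk.py && python3 -m pendant '[{"x":-0.01,"y":0.011,"z":-0.0006,"rx":0,"ry":0,"rz":0,"jaw":0.1}]' >/dev/null && python3 chk.py && python3 -m pendant '[{"x":-0.01,"y":0.011,"z":-0.0006,"rx":0,"ry":0,"rz":0,"jaw":0.1}]' >/dev/null && python3 chk.py && python3 -m pendant '[{"x":-0.009,"y":0.012,"z":-0.0006,"rx":0,"ry":0,"rz":0,"jaw":0.1}]' >/dev/null && python3 chk.py && python3 -m pendant '[{"x":-0.008,"y":0.012,"z":-0.0006,"rx":0,"ry":0,"rz":0,"jaw":0.1}]' >/dev/null && python3 chk.py && python3 -m pendant '[{"x":-0.008,"y":0.013,"z":-0.0006,"rx":0,"ry":0,"rz":0,"jaw":0.1}]' >/dev/null && python3 chk.py
```

```text
r 41.9 ang -53.8 (wound 347.9) Frad -0.3 Ftan -5.3 Fz 0.4 z 380.2
r 41.9 ang -50.8 (wound 350.8) Frad 0.4 Ftan -6.8 Fz 1.5 z 380.2
r 41.9 ang -47.8 (wound 353.9) Frad 1.3 Ftan -6.1 Fz 0.7 z 380.3
r 41.9 ang -44.7 (wound 356.9) Frad 0.7 Ftan -5.3 Fz 0.0 z 380.5
r 41.9 ang -41.7 (wound 360.0) Frad 1.1 Ftan -4.8 Fz 0.2 z 380.5
r 41.9 ang -38.6 (wound 3.0) Frad 0.9 Ftan -5.5 Fz 1.0 z 380.6
r 41.9 ang -35.6 (wound 6.1) Frad 0.8 Ftan -5.7 Fz 0.2 z 380.7
r 41.9 ang -32.5 (wound 9.1) Frad 1.0 Ftan -4.5 Fz 0.4 z 380.8
r 41.9 ang -29.6 (wound 12.1) Frad 0.3 Ftan -4.4 Fz 0.0 z 380.9
r 41.9 ang -26.5 (wound 15.2) Frad 0.9 Ftan -5.8 Fz 0.0 z 381.0
```

At 736°.

```bash
python3 -m pendant '[{"x":-0.007,"y":0.013,"z":-0.0006,"rx":0,"ry":0,"rz":0,"jaw":0.1}]' >/dev/null && python3 chk.py && python3 -m pendant '[{"x":-0.006,"y":0.013,"z":-0.0006,"rx":0,"ry":0,"rz":0,"jaw":0.1}]' >/dev/null && python3 chk.py && python3 -m pendant '[{"x":-0.006,"y":0.014,"z":-0.0006,"rx":0,"ry":0,"rz":0,"jaw":0.1}]' >/dev/null && python3 chk.py && python3 -m pendant '[{"x":-0.005,"y":0.014,"z":-0.0006,"rx":0,"ry":0,"rz":0,"jaw":0.1}]' >/dev/null && python3 chk.py && python3 -m pendant '[{"x":-0.004,"y":0.014,"z":-0.0006,"rx":0,"ry":0,"rz":0,"jaw":0.1}]' >/dev/null && python3 chk.py && python3 -m pendant '[{"x":-0.003,"y":0.014,"z":-0.0006,"rx":0,"ry":0,"rz":0,"jaw":0.1}]' >/dev/null && python3 chk.py && python3 -m pendant '[{"x":-0.003,"y":0.014,"z":-0.0006,"rx":0,"ry":0,"rz":0,"jaw":0.1}]' >/dev/null && python3 chk.py && python3 -m pendant '[{"x":-0.002,"y":0.015,"z":-0.0006,"rx":0,"ry":0,"rz":0,"jaw":0.1}]' >/dev/null && python3 chk.py && python3 -m pendant '[{"x":-0.001,"y":0.015,"z":-0.0006,"rx":0,"ry":0,"rz":0,"jaw":0.1}]' >/dev/null && python3 chk.py && python3 -m pendant '[{"x":0,"y":0.015,"z":-0.0006,"rx":0,"ry":0,"rz":0,"jaw":0.1}]' >/dev/null && python3 chk.py
```

```text
r 41.9 ang -23.4 (wound 18.3) Frad 0.8 Ftan -6.2 Fz -0.1 z 381.1
r 41.9 ang -20.5 (wound 21.2) Frad 0.4 Ftan -5.5 Fz -1.7 z 381.2
r 41.9 ang -17.4 (wound 24.3) Frad 1.5 Ftan -4.9 Fz -0.9 z 381.2
r 41.9 ang -14.2 (wound 27.4) Frad 1.5 Ftan -6.0 Fz -1.9 z 381.4
r 41.9 ang -11.3 (wound 30.4) Frad 2.5 Ftan -5.8 Fz -1.1 z 381.5
r 41.9 ang -8.3 (wound 33.4) Frad 1.0 Ftan -4.8 Fz -1.2 z 381.5
r 41.9 ang -5.3 (wound 36.3) Frad 1.0 Ftan -5.2 Fz -1.0 z 381.6
r 42.0 ang -2.2 (wound 39.4) Frad 2.3 Ftan -5.7 Fz -1.8 z 381.7
r 41.9 ang 0.9 (wound 42.5) Frad 1.6 Ftan -5.8 Fz -1.5 z 381.8
r 41.9 ang 3.9 (wound 45.6) Frad 2.6 Ftan -5.9 Fz -1.7 z 381.9
```

```bash
python3 -m pendant '[{"x":0,"y":0.015,"z":-0.0006,"rx":0,"ry":0,"rz":0,"jaw":0.1}]' >/dev/null && python3 chk.py && python3 -m pendant '[{"x":0.001,"y":0.015,"z":-0.0006,"rx":0,"ry":0,"rz":0,"jaw":0.1}]' >/dev/null && python3 chk.py && python3 -m pendant '[{"x":0.002,"y":0.015,"z":-0.0006,"rx":0,"ry":0,"rz":0,"jaw":0.1}]' >/dev/null && python3 chk.py && python3 -m pendant '[{"x":0.003,"y":0.014,"z":-0.0006,"rx":0,"ry":0,"rz":0,"jaw":0.1}]' >/dev/null && python3 chk.py && python3 -m pendant '[{"x":0.003,"y":0.014,"z":-0.0006,"rx":0,"ry":0,"rz":0,"jaw":0.1}]' >/dev/null && python3 chk.py && python3 -m pendant '[{"x":0.004,"y":0.014,"z":-0.0006,"rx":0,"ry":0,"rz":0,"jaw":0.1}]' >/dev/null && python3 chk.py && python3 -m pendant '[{"x":0.005,"y":0.014,"z":-0.0006,"rx":0,"ry":0,"rz":0,"jaw":0.1}]' >/dev/null && python3 chk.py && python3 -m pendant '[{"x":0.006,"y":0.014,"z":-0.0006,"rx":0,"ry":0,"rz":0,"jaw":0.1}]' >/dev/null && python3 chk.py && python3 -m pendant '[{"x":0.006,"y":0.013,"z":-0.0006,"rx":0,"ry":0,"rz":0,"jaw":0.1}]' >/dev/null && python3 chk.py && python3 -m pendant '[{"x":0.007,"y":0.013,"z":-0.0006,"rx":0,"ry":0,"rz":0,"jaw":0.1}]' >/dev/null && python3 chk.py
```

```text
r 42.0 ang 6.8 (wound 48.5) Frad 1.4 Ftan -11.5 Fz -4.3 z 382.0
```

```bash
python3 -m pendant '[{"x":0,"y":0,"z":0,"rx":0,"ry":0,"rz":0,"jaw":0.1}]' >/dev/null; python3 chk.py;  python3 -m pendant '[{"x":0,"y":0.005,"z":0,"rx":0,"ry":0,"rz":0,"jaw":0.1}]' >/dev/null; python3 chk.py
```

```text
r 41.9 ang 6.5 (wound 48.2) Frad 2.3 Ftan -8.8 Fz -2.3 z 382.0
r 41.9 ang 7.2 (wound 48.8) Frad 2.0 Ftan -11.9 Fz -2.9 z 382.0
```

The wheel is on its stop: the tangential force jumped to about 12 N and the angle has stalled. Next I'll relax, open the jaws and rise.

```bash
python3 -m pendant '[{"x":0,"y":-0.005,"z":0,"rx":0,"ry":0,"rz":0,"jaw":0.1},{"x":0,"y":-0.009,"z":0,"rx":0,"ry":0,"rz":0,"jaw":0.1}]'; python3 chk.py;  python3 -m pendant '[{"x":0,"y":0,"z":0,"rx":0,"ry":0,"rz":0,"jaw":0.4},{"x":0,"y":0,"z":0,"rx":0,"ry":0,"rz":0,"jaw":0.5},{"x":0,"y":0,"z":-0.1,"rx":0,"ry":0,"rz":0,"jaw":0.5},{"x":0,"y":0,"z":-0.25,"rx":0,"ry":0,"rz":0,"jaw":0.5},{"x":0,"y":0,"z":-0.4,"rx":0,"ry":0,"rz":0,"jaw":0.8},{"x":0,"y":0,"z":-0.4,"rx":0,"ry":0,"rz":0,"jaw":1}]'
python3 - <<'E'
from h import *
w=save("w5","wrist"); print(env.state()["eef_pos"])
E
```

```text
t: 21.25
eef_pos: [650.1, -205.7, 382.0]
tcp_rot: [-3.14, 0.0, -3.067]
ft_force: [2.3, -4.8, -2.4]
opening: 0.199
r 41.9 ang 5.9 (wound 47.5) Frad 1.8 Ftan -5.0 Fz -2.4 z 382.0
t: 22.0
eef_pos: [649.9, -204.4, 444.6]
tcp_rot: [-3.14, 0.003, -3.067]
ft_force: [-0.3, 0.4, -0.9]
opening: 0.656
[ 649.814 -204.394  443.015]
```

View pics/w5.png

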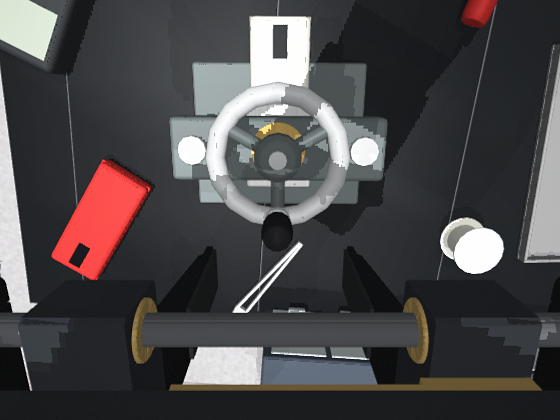

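The handle now points to the far side (277,230), the wheel is clear and the press looks unmoved. Next I'll locate the bank's end.

```bash
python3 - <<'E'
from h import *
w=env.read_camera("wrist")
print("cols",onz(w,192,150.5,140),onz(w,365,151,140))
print("base near",onz(w,193,64,16),onz(w,364,64,16))
for u,v in ((250,16),(310,17),(251,70),(311,70)): print("bank",onz(w,u,v,39))
print("hub",[onz(w,278,159,z) for z in (187,188)])
save("w5c","wrist",(160,0,400,180),3)
E
```

```text
cols [ 612.398 -274.176  140.   ] [ 603.116 -144.386  140.   ]
base near [ 542.03 -301.81   16.  ] [ 529.191 -128.467   16.   ]
bank [ 498.156 -244.275   39.   ]
bank [ 494.888 -188.673   39.   ]
bank [ 545.054 -240.873   39.   ]
bank [ 540.785 -183.25    39.   ]
hub [array([ 607.134, -209.425,  187.   ]), array([ 606.988, -209.43 ,  188.   ])]
```

View pics/w5c.png

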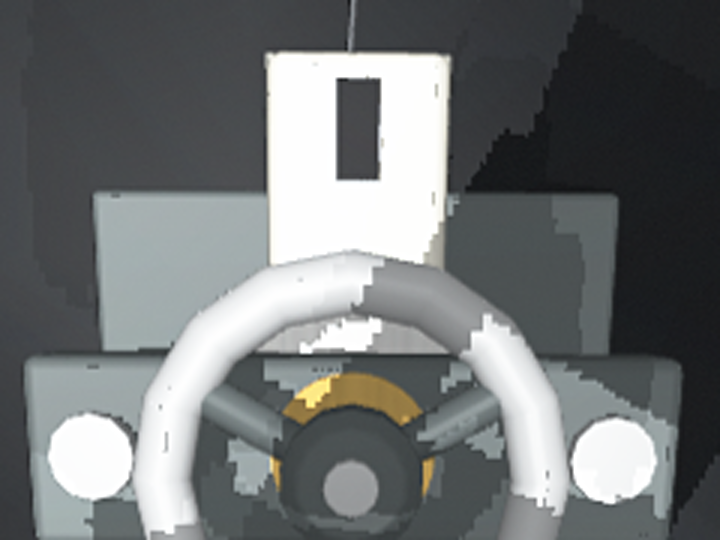

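```bash
python3 -c "
from h import *
plan([513,-216.8,209],-3.068)"
```

```text
shift units [ 0.915 -0.015  1.55 ] rot units [ 0.001 -0.001  0.002]
```

```bash
python3 -m pendant '[{"x":0.4,"y":-0.015,"z":0,"rx":0,"ry":0,"rz":0,"jaw":1},{"x":0.8,"y":-0.015,"z":0.05,"rx":0,"ry":0,"rz":0,"jaw":1},{"x":0.915,"y":-0.015,"z":0.25,"rx":0,"ry":0,"rz":0,"jaw":1},{"x":0.915,"y":-0.015,"z":0.55,"rx":0,"ry":0,"rz":0,"jaw":1},{"x":0.915,"y":-0.015,"z":0.8,"rx":0,"ry":0,"rz":0,"jaw":1},{"x":0.915,"y":-0.015,"z":0.9,"rx":0,"ry":0,"rz":0,"jaw":1},{"x":0.915,"y":-0.015,"z":0.9,"rx":0,"ry":0,"rz":0,"jaw":1}]'
python3 - <<'E'
from h import *
w=save("w6","wrist"); plan([513,-216.8,209],-3.068)
print(proj(w,[[513,-216.8,39],[495.7,-246,39],[495.7,-188,39]]))
E
```

```text
t: 23.02
eef_pos: [513.4, -217.1, 306.4]
tcp_rot: [3.14, -0.002, -3.067]
ft_force: [0.4, 0.1, 0.2]
opening: 0.997
shift units [0.004 0.003 0.656] rot units [0.    0.    0.002]
[[280.656 219.09 ]
 [239.636 191.764]
 [324.688 197.893]]
```

View pics/w6.png

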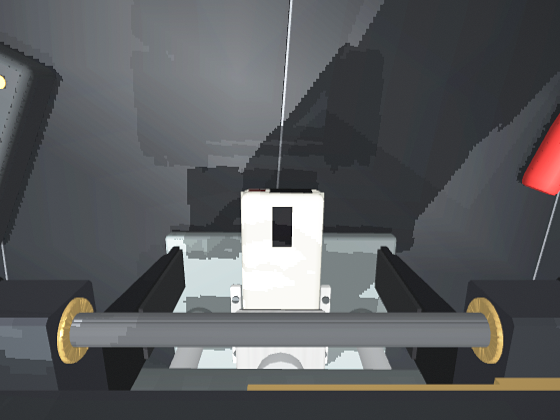

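The bank is centred between the fingers at u≈282, and its end is at v≈191 as predicted. Descending and closing.

```bash
python3 -m pendant '[{"x":0.004,"y":0.003,"z":0.25,"rx":0,"ry":0,"rz":0,"jaw":1},{"x":0.004,"y":0.003,"z":0.45,"rx":0,"ry":0,"rz":0,"jaw":1},{"x":0.004,"y":0.003,"z":0.6,"rx":0,"ry":0,"rz":0,"jaw":1},{"x":0.004,"y":0.003,"z":0.65,"rx":0,"ry":0,"rz":0,"jaw":1},{"x":0.004,"y":0.003,"z":0.65,"rx":0,"ry":0,"rz":0,"jaw":0.75}]'
python3 -m pendant '[{"x":0,"y":0,"z":0,"rx":0,"ry":0,"rz":0,"jaw":0.65},{"x":0,"y":0,"z":0,"rx":0,"ry":0,"rz":0,"jaw":0.6},{"x":0,"y":0,"z":0,"rx":0,"ry":0,"rz":0,"jaw":0.5},{"x":0,"y":0,"z":0,"rx":0,"ry":0,"rz":0,"jaw":0.5}]'
python3 - <<'E'
from h import *
w=save("w7","wrist"); print(env.state()["ft_force"],env.state()["opening"])
E
```

```text
t: 23.7
eef_pos: [513.0, -216.8, 210.3]
tcp_rot: [-3.141, 0.001, -3.067]
ft_force: [-0.7, 0.2, 0.1]
opening: 0.944
t: 24.2
eef_pos: [512.7, -216.6, 209.9]
tcp_rot: [-3.142, 0.0, -3.067]
ft_force: [-0.9, 0.5, 3.6]
opening: 0.612
[-0.838  1.317  5.252] 0.6047233048658794
```

View pics/w7.png

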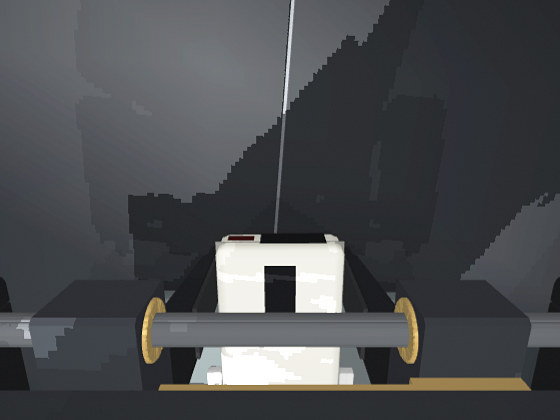

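```bash
python3 -m pendant '[{"x":0,"y":0,"z":-0.005,"rx":0,"ry":0,"rz":0,"jaw":0.5},{"x":0.03,"y":0,"z":-0.005,"rx":0,"ry":0,"rz":0,"jaw":0.5},{"x":0.06,"y":0,"z":-0.005,"rx":0,"ry":0,"rz":0,"jaw":0.5},{"x":0.1,"y":0,"z":-0.005,"rx":0,"ry":0,"rz":0,"jaw":0.5},{"x":0.135,"y":0,"z":-0.005,"rx":0,"ry":0,"rz":0,"jaw":0.5},{"x":0.135,"y":0,"z":-0.005,"rx":0,"ry":0,"rz":0,"jaw":0.5}]'
python3 - <<'E'
from h import *
w=save("w8","wrist"); s=env.state();print(s["ft_force"],s["opening"],s["moment"])
E
```

```text
t: 25.0
eef_pos: [492.1, -218.2, 210.3]
tcp_rot: [3.141, -0.0, -3.067]
ft_force: [0.2, -0.2, -2.7]
opening: 0.608
[ 0.803 -0.486 -3.346] 0.6084446081934693 [ 0.023  0.136 -0.003]
```

View pics/w8.png

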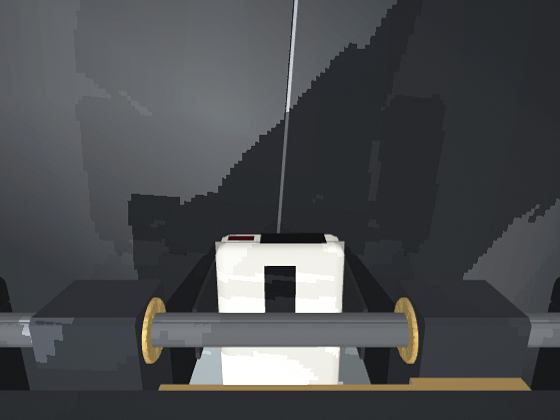

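The bank is fully carried by the jaws (about 3 N weight) with no droop. I'll draw it straight out.

```bash
python3 -m pendant '[{"x":0.05,"y":0,"z":-0.015,"rx":0,"ry":0,"rz":0,"jaw":0.5},{"x":0.11,"y":0,"z":-0.02,"rx":0,"ry":0,"rz":0,"jaw":0.5},{"x":0.19,"y":0,"z":-0.02,"rx":0,"ry":0,"rz":0,"jaw":0.5},{"x":0.27,"y":0,"z":-0.02,"rx":0,"ry":0,"rz":0,"jaw":0.5},{"x":0.35,"y":0,"z":-0.02,"rx":0,"ry":0,"rz":0,"jaw":0.5},{"x":0.43,"y":0,"z":-0.02,"rx":0,"ry":0,"rz":0,"jaw":0.5},{"x":0.51,"y":0,"z":-0.02,"rx":0,"ry":0,"rz":0,"jaw":0.5},{"x":0.57,"y":0,"z":-0.02,"rx":0,"ry":0,"rz":0,"jaw":0.5},{"x":0.6,"y":0,"z":-0.02,"rx":0,"ry":0,"rz":0,"jaw":0.5},{"x":0.6,"y":0,"z":-0.02,"rx":0,"ry":0,"rz":0,"jaw":0.5}]'
python3 - <<'E'
from h import *
save("t9","top",(230,90,430,290),3);save("s9","scene",(180,180,380,360),3)
s=env.state();print(s["ft_force"],s["opening"],s["moment"],s["joints"])
E
```

```text
t: 26.3
eef_pos: [402.6, -225.0, 213.3]
tcp_rot: [3.142, 0.0, -3.067]
ft_force: [0.1, 0.2, -3.1]
opening: 0.612
[-0.44  -0.615 -3.265] 0.6056300586975741 [0.028 0.183 0.033] [-0.652  0.584  2.125  0.     0.432 -2.298]
```

View pics/t9.png

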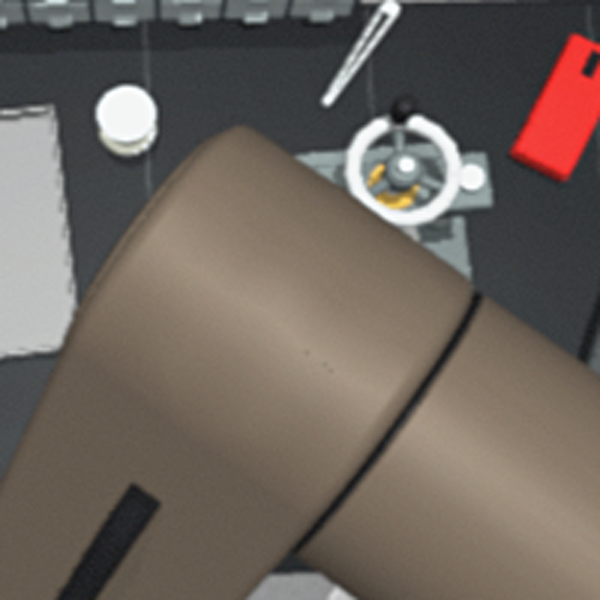

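View pics/s9.png

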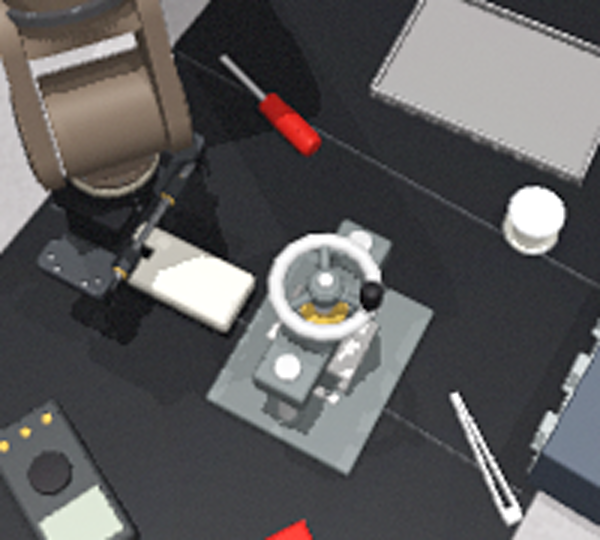

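The bank is clear of the press and level. I'll lift it and carry it to above the tray.

```bash
python3 -m pendant '[{"x":0,"y":0,"z":-0.2,"rx":0,"ry":0,"rz":0,"jaw":0.5},{"x":0,"y":0.05,"z":-0.45,"rx":0,"ry":0,"rz":0,"jaw":0.5},{"x":0,"y":0.25,"z":-0.55,"rx":0,"ry":0,"rz":0,"jaw":0.5},{"x":0,"y":0.5,"z":-0.55,"rx":0,"ry":0,"rz":0,"jaw":0.5},{"x":0,"y":0.75,"z":-0.55,"rx":0,"ry":0,"rz":0,"jaw":0.5},{"x":-0.05,"y":1,"z":-0.55,"rx":0,"ry":0,"rz":0,"jaw":0.5},{"x":-0.05,"y":1,"z":-0.55,"rx":0,"ry":0,"rz":0,"jaw":0.5}]'
python3 -m pendant '[{"x":-0.2,"y":0.2,"z":0,"rx":0,"ry":0,"rz":0,"jaw":0.5},{"x":-0.4,"y":0.4,"z":0,"rx":0,"ry":0,"rz":0,"jaw":0.5},{"x":-0.5,"y":0.6,"z":0,"rx":0,"ry":0,"rz":0,"jaw":0.5},{"x":-0.6,"y":0.8,"z":0,"rx":0,"ry":0,"rz":0,"jaw":0.5},{"x":-0.7,"y":0.95,"z":0,"rx":0,"ry":0,"rz":0,"jaw":0.5},{"x":-0.75,"y":1,"z":0,"rx":0,"ry":0,"rz":0,"jaw":0.5},{"x":-0.75,"y":1,"z":0,"rx":0,"ry":0,"rz":0,"jaw":0.5}]'
python3 -c "
from h import *
plan([555,153,260],-3.033)"
```

```text
t: 27.28
eef_pos: [399.1, -72.9, 295.9]
tcp_rot: [3.141, 0.0, -3.063]
ft_force: [0.9, -0.2, -2.6]
opening: 0.61
t: 28.15
eef_pos: [500.3, 82.9, 295.6]
tcp_rot: [-3.142, -0.0, -3.066]
ft_force: [-0.3, -1.2, -1.8]
opening: 0.61
shift units [-0.399  0.438  0.238] rot units [ 0.    -0.    -0.043]
```

```bash
python3 -m pendant '[{"x":-0.13,"y":0.15,"z":0,"rx":0,"ry":0,"rz":-0.02,"jaw":0.5},{"x":-0.26,"y":0.3,"z":0,"rx":0,"ry":0,"rz":-0.04,"jaw":0.5},{"x":-0.36,"y":0.4,"z":0.1,"rx":0,"ry":0,"rz":-0.04,"jaw":0.5},{"x":-0.4,"y":0.44,"z":0.2,"rx":0,"ry":0,"rz":-0.04,"jaw":0.5},{"x":-0.4,"y":0.44,"z":0.24,"rx":0,"ry":0,"rz":-0.04,"jaw":0.5},{"x":-0.4,"y":0.44,"z":0.24,"rx":0,"ry":0,"rz":-0.04,"jaw":0.5}]'
python3 - <<'E'
from h import *
save("w10","wrist");b=save("s10","scene",(280,120,430,260),4)
s=env.state();print(s["ft_force"],s["moment"],s["eef_pos"])
# tray corners in scene
for n,z in(("rim",16),): print(proj(b,[[720,256,16],[735.8,86.4,16],[491.8,62.7,16],[477,226.7,16]]))
E
```

```text
t: 28.9
eef_pos: [554.5, 152.7, 259.4]
tcp_rot: [-3.142, -0.001, -3.036]
ft_force: [-0.3, 0.0, -2.6]
opening: 0.608
[ 0.153 -0.148 -2.571] [0.042 0.128 0.002] [554.744 152.933 260.172]
[[392.916 199.302]
 [374.051 240.915]
 [301.576 209.613]
 [323.071 172.54 ]]
```

View pics/w10.png

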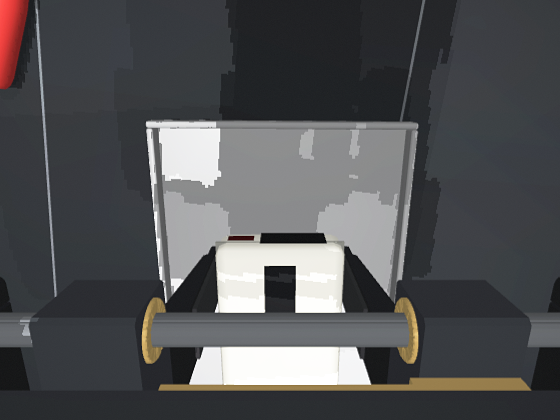

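View pics/s10.png

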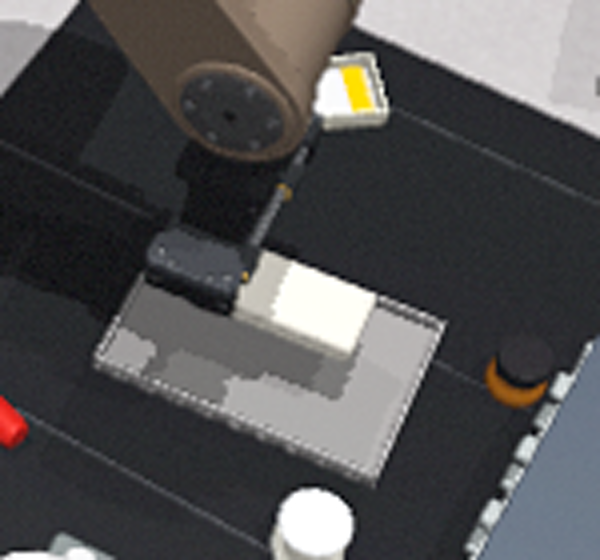

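Over the tray, the bank is level and centred between the walls (walls at u≈147 and 417, bank at u≈280). I'll lower it slowly.

```bash
python3 -m pendant '[{"x":0,"y":0,"z":0.1,"rx":0,"ry":0,"rz":0,"jaw":0.5},{"x":0,"y":0,"z":0.2,"rx":0,"ry":0,"rz":0,"jaw":0.5},{"x":0,"y":0,"z":0.28,"rx":0,"ry":0,"rz":0,"jaw":0.5},{"x":0,"y":0,"z":0.33,"rx":0,"ry":0,"rz":0,"jaw":0.5},{"x":0,"y":0,"z":0.36,"rx":0,"ry":0,"rz":0,"jaw":0.5},{"x":0,"y":0,"z":0.38,"rx":0,"ry":0,"rz":0,"jaw":0.5},{"x":0,"y":0,"z":0.39,"rx":0,"ry":0,"rz":0,"jaw":0.5}]'
python3 -m pendant '[{"x":0,"y":0,"z":0.007,"rx":0,"ry":0,"rz":0,"jaw":0.5},{"x":0,"y":0,"z":0.014,"rx":0,"ry":0,"rz":0,"jaw":0.5},{"x":0,"y":0,"z":0.014,"rx":0,"ry":0,"rz":0,"jaw":0.5}]'
```

```text
t: 29.88
eef_pos: [555.0, 153.6, 201.4]
tcp_rot: [3.142, 0.0, -3.035]
ft_force: [-0.5, 0.0, -2.9]
opening: 0.609
t: 30.25
eef_pos: [554.9, 153.5, 199.3]
tcp_rot: [3.142, 0.0, -3.035]
ft_force: [-0.0, 0.2, -3.7]
opening: 0.61
```

```bash
python3 -m pendant '[{"x":0,"y":0,"z":0.006,"rx":0,"ry":0,"rz":0,"jaw":0.5},{"x":0,"y":0,"z":0.006,"rx":0,"ry":0,"rz":0,"jaw":0.5}]'
python3 -m pendant '[{"x":0,"y":0,"z":0.005,"rx":0,"ry":0,"rz":0,"jaw":0.5},{"x":0,"y":0,"z":0.005,"rx":0,"ry":0,"rz":0,"jaw":0.5}]'
```

```text
t: 30.5
eef_pos: [554.9, 153.6, 198.5]
tcp_rot: [3.142, 0.0, -3.035]
ft_force: [-1.4, 0.1, -0.7]
opening: 0.607
t: 30.75
eef_pos: [554.9, 153.6, 198.0]
tcp_rot: [3.142, 0.0, -3.035]
ft_force: [-3.6, -1.0, 4.4]
opening: 0.611
```

Contact at about 198. The reading has gone from −3.7 to +4.4 N, so the bank is resting on the floor. I'll open the jaws and rise.

```bash
python3 -m pendant '[{"x":0,"y":0,"z":-0.004,"rx":0,"ry":0,"rz":0,"jaw":0.5},{"x":0,"y":0,"z":-0.004,"rx":0,"ry":0,"rz":0,"jaw":0.7},{"x":0,"y":0,"z":-0.004,"rx":0,"ry":0,"rz":0,"jaw":0.85},{"x":0,"y":0,"z":-0.004,"rx":0,"ry":0,"rz":0,"jaw":0.85},{"x":0,"y":0,"z":-0.1,"rx":0,"ry":0,"rz":0,"jaw":0.85},{"x":0,"y":0,"z":-0.35,"rx":0,"ry":0,"rz":0,"jaw":0.9},{"x":0.2,"y":0,"z":-0.7,"rx":0,"ry":0,"rz":0,"jaw":0.9},{"x":0.4,"y":0,"z":-0.9,"rx":0,"ry":0,"rz":0,"jaw":0.9},{"x":0.4,"y":0,"z":-0.9,"rx":0,"ry":0,"rz":0,"jaw":0.9},{"x":0.4,"y":0,"z":-0.9,"rx":0,"ry":0,"rz":0,"jaw":0.9}]'
python3 - <<'E'
from h import *
save("w11","wrist");save("s11","scene",(220,90,430,360),2.2);save("t11","top")
E
```

```text
t: 32.0
eef_pos: [495.6, 147.2, 332.8]
tcp_rot: [3.141, 0.001, -3.036]
ft_force: [0.1, -0.6, -1.0]
opening: 0.901
```

View pics/w11.png

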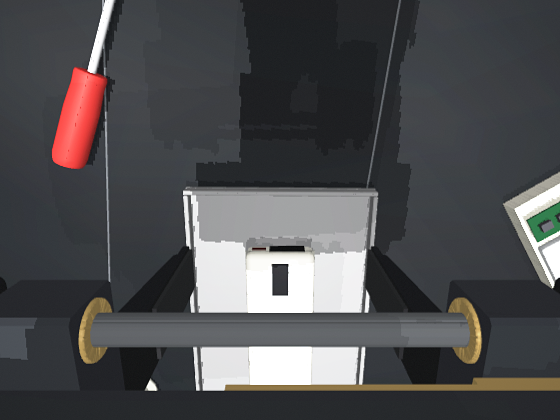

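View pics/s11.png

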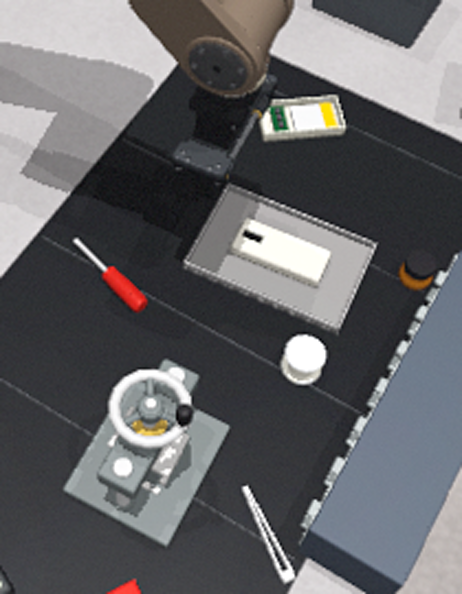

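View pics/t11.png

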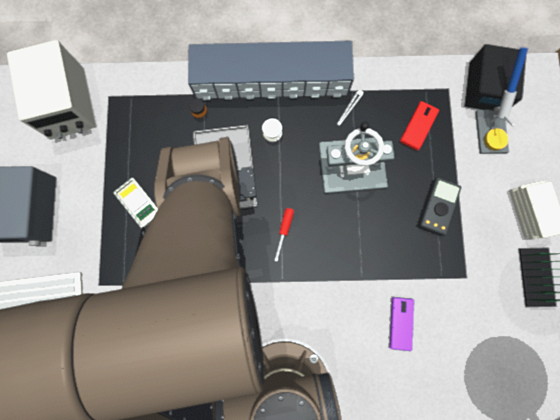

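The bank lies flat and roughly centred in the tray (scene crop (280,250)). The wheel is up with its handle on the far side, and the bystanders look unmoved. One last check of hub height, then I'll hand in.

```bash
python3 - <<'E'
from h import *
a=save("t12","top",(315,110,415,210),6);b=save("s12","scene",(235,240,335,340),6)
E
```

```text
(no output)
```

View pics/t12.png

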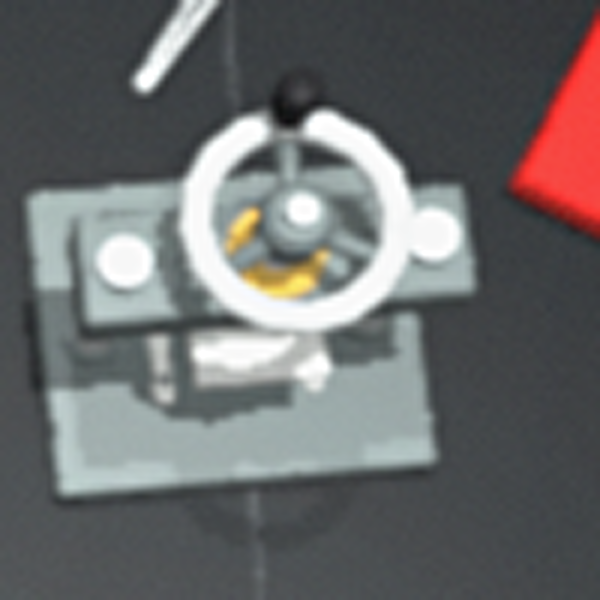

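View pics/s12.png

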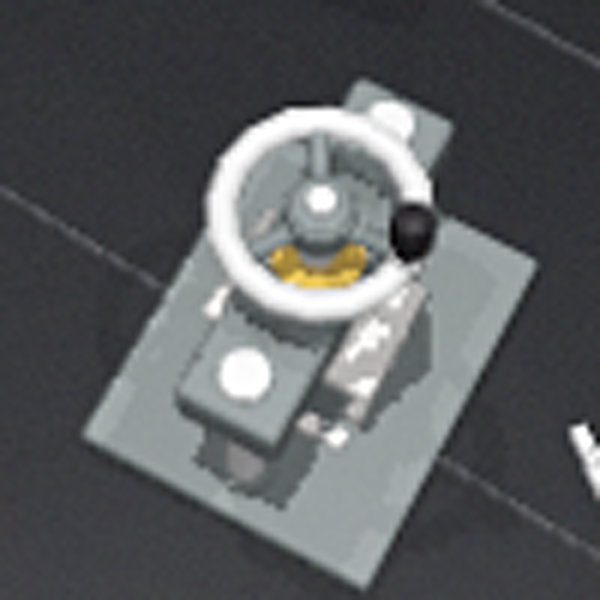

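```bash
python3 - <<'E'
from h import *
a=env.read_camera("top");b=env.read_camera("scene")
T=lambda u,v:(a,315+u/6,110+v/6)
S=lambda u,v:(b,235+u/6,240+v/6)
print("hub",tri(T(302,209),S(321,197)));print("colL",tri(T(125,262),S(388,122)));print("colR",tri(T(435,235),S(243,375)))
print(env.state()["ft_force"],env.job_done())
E
```

```text
hub (array([ 608.018, -210.47 ,  190.561]), [1.1099418026621073, 1.1099418026622978])
colL (array([ 603.118, -144.977,  139.928]), [1.326082174054922, 1.3260821740549142])
colR (array([ 612.149, -277.529,  139.75 ]), [1.4237743937661387, 1.4237743937663627])
the job is handed in; nothing more can be done
[0.592 0.009 0.636] None
```

The press is wound fully open, the power bank lies flat and released in the tray, and the job is handed in at about 32 s of the 72 s allowed. `env.job_done()` gives no verdict, so the checks below are my own.

- **Winding:** I gripped the handle and followed its circle for about 768° (2.1 turns), letting the hand rise with it. The force along the circle held at about 5–6 N until it jumped to about 12 N and the angle stalled, which I took as the stop. I then eased off and released.
- **Moving the bank:** I gripped its near end and lifted it a few tenths of a millimetre, with the jaws carrying its full weight. I drew it straight out level, lowered it until the force showed contact with the tray floor, then opened the jaws and backed away.

**Last checks:**
- **Hub height:** the cameras give about 190.5 mm, good to about ±2 mm. That is a little above the 188 mm I expected at the stop and clear of the 187.4 mm needed. The camera alone is too coarse for the 0.6 mm band, so the stop rests on the force jump and the stall.
- **Press:** it did not move measurably; both column tops measure within 0.5 mm of where they started.
- **Bank and bystanders:** by eye the bank lies flat and roughly in the middle of the tray, and the other things on the bench look unmoved. I did not measure either.
- **Contact:** the force reading at the end was about zero, so the robot is touching nothing.

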